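# Put the bike tools back in the sprung-lid bin

## Task

Press the red release button on the grey bin so its lid pops up, then swing the lid right back until it stands open. Put every bike tool with a coloured band that is lying out on the shelf (three to five of the cassette tool, clipped tire levers, hex-key set, chain breaker and torque driver) back in its own labelled slot, lying flat along the slot, then bring the lid over and press it down until its catch holds it shut. Leave the other things on the shelf where they are.

Things in the scene. Friction and masses are not known exactly. Their poses are not given: they have to be found in the camera images.
- bin: fixed grey plastic tool bin, 324 (its x) x 190 (its y) x 72 mm high, walls 4 mm thick; origin at the centre of its underside, z up. The lid's hinge runs along x on its +y side; the red release button is at the middle of its -y side
- tray (a point): centre of the bin's flat dark tray floor, 28 mm above the shelf, bin axes. Ribs 4 mm thick, only 6 mm high, at x = -140, -84, -28, 28, 84, 140 mm, along y, leave five slots side by side, centred at x = -112, -56, 0, 56, 112 mm, each 52 mm wide (x) and 154 mm long (y -63 to 91). A flat ledge 60 mm above the shelf in front of the slots (y -91 to -63) carries their label cards
- lid (a joint): angle of the bin's grey lid, rad: 0 shut (held by the button's hook, reads within 0.01), -0.012 pressed right down, 1.75 at its open stop, leaning just past upright. Once the button is pressed a spring pops it up to 0.4 to 0.9 rad; from there up its stiff hinge stays where it is left, and 2 to 3 N at the free edge swings it
- lid_hinge (a point): point on the lid's hinge axis at mid length, level with the lid's underside, 75.5 mm above the shelf; the axis runs along the bin's x at the bin's y = +95 mm. To shut the lid, push it over from behind and press it down near the free edge (up to about 10 N): the button's hook rides over the lid's catch and snaps back; let go before that and it springs up again
- lid_edge (a point): middle of the lid's free edge, on its outer (upper) face. The lid is a plate 332 mm long (bin x) and 12 mm thick, its free edge 195 mm from the hinge axis; shut, its upper face is 87.5 mm above the shelf. A catch 26 mm wide (bin x), 10 mm deep, hangs under the middle of the free edge and sticks out 6 mm beyond it
- button (a joint): the red release button on the bin's -y side, a rocking clip: rad, 0 at rest, 0.24 fully pressed. Pushing its flat pad down (2 N rising to 6 N, about 8 mm at the pad's centre) frees the lid from about 0.1 rad on; it springs back by itself
- button_top (a point): centre of the upper face of the button's red pad, 40 mm (bin x) by 42 mm (bin y), 58 mm above the shelf, 44 mm out (-y) from the bin's wall; its red upright hook, 36 mm wide and 87 mm high, stands between pad and lid, its near face 23 mm from this point
- cassette: bare-steel cassette lockring tool with a yellow band: body 40 x 26 x 24 mm (hexagon, then splined nose), plus a thin 12 mm guide pin beyond its +x end; lies flat, origin in the middle of the body, 12 mm above what it lies on; x along its length, grip across y at the middle. Not always present
- levers: pair of black nylon tire levers clipped together with a blue band, one rigid piece 110 x 20 x 16 mm; lies flat, origin in the middle of the body, 8 mm above what it lies on; x along its length, grip across y at the middle. Not always present
- hexset: folded hex-key set with red side plates, 90 x 24 x 22 mm; lies flat, origin in the middle of the body, 11 mm above what it lies on; x along its length, grip across y at the middle. Not always present
- breaker: aluminium chain breaker with a green barrel and green band: body 70 x 18 x 20 mm (x from -40 to +30 mm), with a 40 mm steel crossbar, 8 mm thick, across its +x end at x = +37 mm; lies flat, origin in the middle of the body, 10 mm above what it lies on; x along its length, grip across y at the middle. Not always present
- driver: torque driver, dark grey flat-sided handle with a purple band: body 80 x 24 x 22 mm, plus a thin 20 mm steel bit beyond its +x end; lies flat, origin in the middle of the body, 11 mm above what it lies on; x along its length, grip across y at the middle. Not always present
- label_cassette: label card, 48 x 20 x 2 mm, white with a yellow edge and a black pictogram (a stepped stub), fixed on the bin's ledge before the slot that belongs to the cassette tool (yellow band); which slot it is changes. Origin at the centre of its underside, axes those of the bin: the middle of its slot's floor is 93 mm from here along +y and 32 mm lower
- label_levers: label card, 48 x 20 x 2 mm, white with a blue edge and a black pictogram (two parallel bars), fixed on the bin's ledge before the slot that belongs to the levers tool (blue band); which slot it is changes. Origin at the centre of its underside, axes those of the bin: the middle of its slot's floor is 93 mm from here along +y and 32 mm lower
- label_hexset: label card, 48 x 20 x 2 mm, white with a red edge and a black pictogram (a block), fixed on the bin's ledge before the slot that belongs to the hexset tool (red band); which slot it is changes. Origin at the centre of its underside, axes those of the bin: the middle of its slot's floor is 93 mm from here along +y and 32 mm lower
- label_breaker: label card, 48 x 20 x 2 mm, white with a green edge and a black pictogram (a T), fixed on the bin's ledge before the slot that belongs to the breaker tool (green band); which slot it is changes. Origin at the centre of its underside, axes those of the bin: the middle of its slot's floor is 93 mm from here along +y and 32 mm lower
- label_driver: label card, 48 x 20 x 2 mm, white with a purple edge and a black pictogram (a block with a thin shaft), fixed on the bin's ledge before the slot that belongs to the driver tool (purple band); which slot it is changes. Origin at the centre of its underside, axes those of the bin: the middle of its slot's floor is 93 mm from here along +y and 32 mm lower
- lube: closed green lube bottle, 44 mm across, 135 mm tall, standing; leave alone
- pedal_wrench: aluminium pedal wrench with a black grip, about 290 x 35 x 14 mm, lying; leave alone
- patch_tin: blue patch tin, 75 x 48 x 20 mm, lying among the tools; origin under its centre; leave alone
- bell: brass bicycle bell, 54 mm across, 36 mm high; leave alone
- bolt_jar: glass jar, 66 mm across, 75 mm high; leave alone
- tube_box: cardboard inner-tube box, 85 x 62 x 48 mm; leave alone
- mug: blue mug, 80 mm across, 90 mm high; leave alone
Mind the look-alikes: they are no part of the job. What is shaped like the cassette but blue is not meant.

How it is judged:
On the way, in this order (a step that is already met when the one before it is completed fails the run):
1. the red release button is pressed (value of joint button above 0.04 rad).
2. the lid stands open, at least 1.5 rad (value of joint lid above 1.5 rad), for 0.3 s.
3. every tool lies in its own slot and is let go, the lid still open (x of cassette in the frame of label_cassette between -0.02 and 0.02 m and y of cassette in the frame of label_cassette between 0.033 and 0.153 m and z of cassette in the frame of label_cassette between -0.032 and -0.013 m and angle between the x axis of each of cassette, levers, hexset, breaker, driver and the y axis of bin, either way round below 0.35 rad and x of levers in the frame of label_levers between -0.02 and 0.02 m and y of levers in the frame of label_levers between 0.033 and 0.153 m and z of levers in the frame of label_levers between -0.032 and -0.017 m and x of hexset in the frame of label_hexset between -0.02 and 0.02 m and y of hexset in the frame of label_hexset between 0.033 and 0.153 m and z of hexset in the frame of label_hexset between -0.032 and -0.014 m and x of breaker in the frame of label_breaker between -0.02 and 0.02 m and y of breaker in the frame of label_breaker between 0.033 and 0.153 m and z of breaker in the frame of label_breaker between -0.032 and -0.015 m and x of driver in the frame of label_driver between -0.02 and 0.02 m and y of driver in the frame of label_driver between 0.033 and 0.153 m and z of driver in the frame of label_driver between -0.032 and -0.014 m and linear speed of each of cassette, levers, hexset, breaker, driver below 0.03 m/s and contact force between each of cassette, levers, hexset, breaker, driver and the fingers below 0.05 N and value of joint lid above 1.2 rad), for 0.2 s.
At the end, for the whole second after the job is handed in: lid held shut by its catch (under 0.02 rad, button back at rest); every tool that was out at rest in its own label's slot, flat (centre at most 7 mm higher than on the tray), within 20 mm of the slot's centre line, 60 mm of its middle and 0.35 rad of its direction (x of cassette in the frame of label_cassette between -0.02 and 0.02 m and y of cassette in the frame of label_cassette between 0.033 and 0.153 m and z of cassette in the frame of label_cassette between -0.032 and -0.013 m and angle between the x axis of each of cassette, levers, hexset, breaker, driver and the y axis of bin, either way round below 0.35 rad and x of levers in the frame of label_levers between -0.02 and 0.02 m and y of levers in the frame of label_levers between 0.033 and 0.153 m and z of levers in the frame of label_levers between -0.032 and -0.017 m and x of hexset in the frame of label_hexset between -0.02 and 0.02 m and y of hexset in the frame of label_hexset between 0.033 and 0.153 m and z of hexset in the frame of label_hexset between -0.032 and -0.014 m and x of breaker in the frame of label_breaker between -0.02 and 0.02 m and y of breaker in the frame of label_breaker between 0.033 and 0.153 m and z of breaker in the frame of label_breaker between -0.032 and -0.015 m and x of driver in the frame of label_driver between -0.02 and 0.02 m and y of driver in the frame of label_driver between 0.033 and 0.153 m and z of driver in the frame of label_driver between -0.032 and -0.014 m and linear speed of each of cassette, levers, hexset, breaker, driver below 0.03 m/s and value of joint lid below 0.02 rad and value of joint button below 0.05 rad); the robot touches nothing.
It fails at once if the lube bottle, jar or mug is shifted more than 50 mm or tipped (distance of any of lube, bolt_jar, mug from where it was at the start of the episode above 0.05 m or angle between any of lube, bolt_jar, mug's own z axis and vertical above 0.6 rad).
It fails at once if the pedal wrench, patch tin, bell or tube box is shifted more than 50 mm (distance of any of pedal_wrench, patch_tin, bell, tube_box from where it was at the start of the episode above 0.05 m).
Of cassette, levers, hexset, breaker, driver only 3 to 5 are there at a start; the rules pass over those that are not, and their reading is None.
At some moment in a run one of cassette, levers, hexset, breaker, driver may be knocked a few centimetres aside while the robot is not near it.
Once in a run the grip may slacken for a moment while it holds something.
It also fails if it takes over 210 s, if anything falls off the work surface, if the arm or the gripper's body presses on something with over 40 N, if the wrist force passes 120 N, or if a joint passes its speed limit or range.

## Robot

A 7-joint arm with a two-finger parallel gripper is mounted at the origin on the work surface. World frame = base frame: x ahead of the robot, y to its left, z up, the work surface at z = 0. Lengths are in m, angles in rad, forces in N, time in s.
With the tool pointing down it reaches from about 0.4 to 0.875 m from the base axis. Payload 19.3 kg.
Tool frame: the origin (TCP) lies midway between the tips of the shut fingers; the grasp point (between the pads) lies bot.tcp_to_grasp behind it (bot.tcp_to_grasp is the distance from the TCP to the grasp point, in m); z points along the fingers, y is the line along which they close (so a half turn about z gives the same grasp; the last joint's range is limited). The gripper opens to 85 mm and grips with 20 to 120 N. Pads are 22 mm wide; open, the fingers measure 114 mm over their backs; the gripper's body (76 mm by 85 mm) begins 54 mm behind the grasp point. The pads swing forward as they close: fully open they stand 13 mm farther back than shut.
Start: joints at [-1.23, 0.521, -0.036, 1.599, 0.021, 1.021, -0.113], TCP at [0.25, 0.573, 0.231] pointing down, gripper open.
Joint ranges: [-2.91, 2.91], [-0.3, 2.13], [-1.5, 1.42], [0.17, 2.43], [-1.26, 4.41], [0.16, 1.93], [-2.52, 2.52]. Speed limits (rad/s): [1.89, 1.89, 2.39, 2.39, 3.01, 3.01, 3.01].

## Interface

Orientations are given as [roll, pitch, yaw] about the fixed x, y, z axes, in that order (R = Rz(yaw) Ry(pitch) Rx(roll)).
In Python, from workcell import observe, imaging, bot gives the robot as it stands.
- The arm moves only by the tool send_rows, never from a script. Its argument "plan" is text: rows parted by semicolons, each of 7 numbers parted by spaces: the shift along the tool's x, y, z in m, then the turn, a rotation vector about the tool's x, y, z in degrees, then the finger opening in m, from 0 to 0.0854. In form: dx dy dz rx ry rz claw; .... A call has 1 to 10 rows; each row is the pose to reach, as a shift and turn from the pose commanded when the call began, along the tool's axes at that moment; what a row does not reach only later rows make up. A row lasts 1/12 s, in which the tool goes at most 41.7 mm and 7.16 degrees, less where a joint would pass 70% of its speed; a pose out of reach is approached as far as the arm can. A call with a gripper value outside its range is refused whole. The fingers move at their own pace and stop on an object; "grip_force" is the grip in N (left out, the last holds). Time passes only in rows, so rows that repeat a pose let the fingers close. It gives the time, the measured TCP pose, the force, the opening and the grip force at its end, in the units of the state.
- observe(): the state, without advancing time (a new reading comes with each control period).
- imaging.grab_frame(name): name is "side" or "top"; returns a dict with "color" (400x640x3 uint8, red, green, blue), "fx", "fy", "cx", "cy" (pixels), "eye" and "orientation" of the camera in the world. Camera axes: x right, y down, z forward; pixel columns grow to the right and rows downward; lengths in m; the calibration is good to about 2 mm. A picture is of the moment at which its call begins. There is no depth.
- bot.job_done(): hands the job in; it is judged then, once.
The state is a dict: "clock": time; "qpos": joint angles; "qd": joint speeds; "joint_efforts": joint torques, N m; "position": TCP position; "tool_rot": TCP orientation; "force": force on the tool from outside, world axes, zero at the start; "moment": the same for the moment, N m; "grip_width": finger opening in m; "finger_force": force on a finger pad.
Only numpy, scipy, OpenCV 4.12 (cv2) and the standard library are available. Lean on these libraries where they do the work, as an engineer would, in place of code of your own. Each camera call takes 0.05 s, during which the arm holds its last target. There are 200 camera calls.

## Working session

There is one attempt and no reset: what is moved stays moved. The work goes in short steps, Python scripts to look and compute and a tool call to move; the robot and the scene stay as the last step left them, time stands still between calls to the robot, and variables do not carry over. Pictures are saved under pics/ and viewed, at most 14 in all, crops included, and the job is handed in when it is done.

Besides the shell and the picture viewer there is one more tool, called after "Call:" as a command line: name --argument value ..., lists and objects as JSON in quotes. send_rows: Moves the arm, as the interface text tells. Its arguments: {"type":"object","properties":{"plan":{"type":"string"},"grip_force":{"type":"number"}},"required":["plan"]}

```bash
ls; mkdir -p pics; python3 - <<'E'
from workcell import observe, imaging, bot
import cv2,json
s=observe();print(s, bot.tcp_to_grasp)
for n in("top","side"):
    f=imaging.grab_frame(n);cv2.imwrite(f"pics/{n}0.png",f["color"][:,:,::-1])
    print({k:v for k,v in f.items() if k!="color"})
E
```

```text
pics
{'clock': 0.0, 'qpos': array([-1.23018048,  0.52203957, -0.0363157 ,  1.59998404,  0.02121466,
        1.02109729, -0.11275813]), 'qd': array([ 0.00160255, -0.0004048 , -0.00134056, -0.00155172,  0.0010543 ,
       -0.00027375,  0.00092342]), 'joint_efforts': array([-1.36295726e-03, -9.27125144e+01,  1.97878540e+00, -3.69937921e+01,
        1.76878273e-02,  8.12626473e-03, -5.56669215e-05]), 'position': array([0.24951049, 0.57267718, 0.23071852]), 'tool_rot': array([-3.14045409e+00,  9.92466809e-05,  2.73080584e+00]), 'force': array([-0.55907354,  0.13148161, -0.21430142]), 'moment': array([-0.02282178, -0.0173293 , -0.01044962]), 'finger_force': 0.0, 'grip_width': 0.08537699878011926} 0.0187
{'fx': 511.56558572501564, 'fy': 511.56558572501564, 'cx': 318.78300429272593, 'cy': 196.71354671700968, 'eye': array([0.26683633, 0.03021943, 2.08175728]), 'orientation': array([-2.974145  , -0.00339147, -1.5451415 ])}
{'fx': 439.3993705195642, 'fy': 439.3993705195642, 'cx': 325.3026153812205, 'cy': 201.94310820030555, 'eye': array([ 0.08918424, -0.67337534,  1.03079739]), 'orientation': array([-2.39400303,  0.01282922, -0.61226208])}
```

```bash
python3 - <<'E'
import cv2
t=cv2.imread("pics/top0.png");s=cv2.imread("pics/side0.png")
cv2.imwrite("pics/top0b.png",cv2.resize(t,(800,500)));cv2.imwrite("pics/side0b.png",cv2.resize(s,(800,500)))
E
```

```text
(no output)
```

View pics/top0.png

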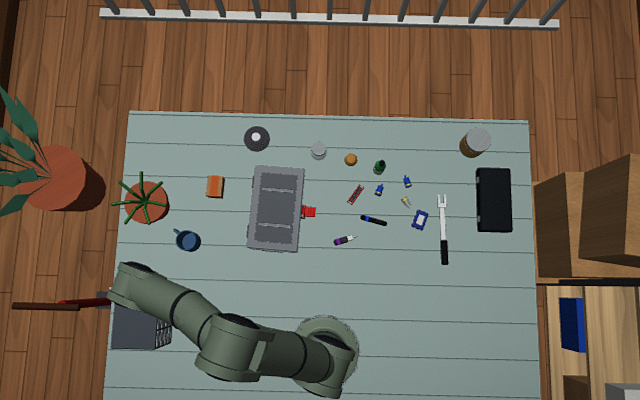

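View pics/side0.png

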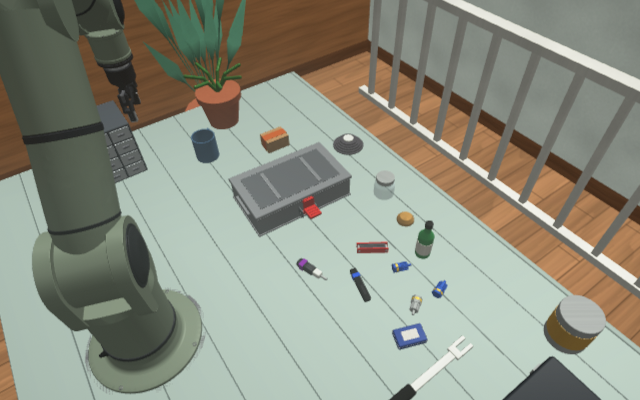

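The top view shows the bin near (275,209) with its button at (309,211). Tools with bands are the hexset (355,194), black levers (373,220), purple driver (345,240) and yellow-banded cassette (406,202). The blue ones at (379,190) and (407,181) are look-alikes, and there is no breaker. The side view agrees.

```bash
cat > h.py <<'E'
import numpy as np, cv2
from scipy.spatial.transform import Rotation as Ro
from workcell import observe, imaging, bot
def grab(n,save=None):
    f=imaging.grab_frame(n); f["bgr"]=f["color"][:,:,::-1].copy()
    f["R"]=Ro.from_euler("xyz",f["orientation"]).as_matrix()
    if save: cv2.imwrite(f"pics/{save}.png",f["bgr"])
    return f
def ray(f,p):
    d=f["R"]@np.array([(p[0]-f["cx"])/f["fx"],(p[1]-f["cy"])/f["fy"],1.]); return f["eye"],d/np.linalg.norm(d)
def plane(f,p,z):
    e,d=ray(f,p); return e+d*(z-e[2])/d[2]
def proj(f,X):
    c=f["R"].T@(np.asarray(X)-f["eye"]); return np.array([f["fx"]*c[0]/c[2]+f["cx"],f["fy"]*c[1]/c[2]+f["cy"]])
def tri(f,p,g,q):
    a,u=ray(f,p);b,v=ray(g,q); t=np.linalg.lstsq(np.c_[u,-v],b-a,rcond=None)[0]
    A,B=a+u*t[0],b+v*t[1]; return (A+B)/2,np.linalg.norm(A-B)
def objmask(f,pts,z=0.012,pad=0.0):
    "things on the table: differs from local table colour"
    b=f["bgr"].astype(float); med=np.median(b[np.newaxis][0].reshape(-1,3),0)
    return b
def crop(f,x0,y0,x1,y1,k,name):
    cv2.imwrite(f"pics/{name}.png",cv2.resize(f["bgr"][y0:y1,x0:x1],None,fx=k,fy=k,interpolation=cv2.INTER_CUBIC))
E
python3 - <<'E'
from h import *
t=grab("top");s=grab("side")
def comps(f,roi):
    x0,y0,x1,y1=roi; hsv=cv2.cvtColor(f["bgr"],cv2.COLOR_BGR2HSV)[y0:y1,x0:x1].astype(int); b=f["bgr"][y0:y1,x0:x1].astype(float)
    tab=np.median(b.reshape(-1,3),0)
    # chroma diff, robust to shade: dark or differently-hued
    r=b/ (b.sum(2,keepdims=True)+1); rt=tab/tab.sum()
    m=((np.abs(r-rt).sum(2)>.06)|(b.sum(2)<.45*tab.sum())).astype(np.uint8)
    n,l,st,c=cv2.connectedComponentsWithStats(m)
    for i in range(1,n):
        if st[i,4]<12: continue
        cnt=np.argwhere(l==i)[:,::-1].astype(np.float32)
        mu=b[l==i].mean(0).round(); rc=cv2.minAreaRect(cnt)
        c0=np.array(rc[0])+[x0,y0]; p=plane(f,c0,.011)
        print(c0.round(1),np.round(rc[1],1),round(rc[2]),'area',st[i,4],'bgr',mu,'xy',p[:2].round(3))
print('top',);comps(t,(325,150,440,255));print('side');comps(s,(285,215,470,360))
big=np.zeros((600,800,3),np.uint8)
a=cv2.resize(t["bgr"][150:260,235:440],None,fx=3.9,fy=2.7*0+3.9,interpolation=cv2.INTER_CUBIC)[:430,:800]
cv2.imwrite("pics/topc.png",a); crop(s,220,140,470,327,3.2,"sidec")
E
```

```text
top
[350. 159.] [12. 12.] 90 area 129 bgr [ 49.  93. 126.] xy [ 0.779 -0.093]
[378.9 166.7] [10.3 14.8] 27 area 131 bgr [37. 57. 32.] xy [ 0.75  -0.214]
[406.5 180.9] [12.6  6.8] 76 area 72 bgr [123.  72.  52.] xy [ 0.693 -0.328]
[379.1 188.8] [ 6.7 13. ] 22 area 73 bgr [120.  68.  48.] xy [ 0.656 -0.215]
[355. 194.] [ 6.7 22.2] 36 area 125 bgr [ 59.  58. 108.] xy [ 0.632 -0.116]
[404.4 199.3] [2.7 5.8] 63 area 17 bgr [ 84. 138. 152.] xy [ 0.615 -0.319]
[419.5 219.6] [12.2 18.5] 21 area 201 bgr [124.  78.  66.] xy [ 0.533 -0.381]
[373.4 220.3] [26.2  6. ] 18 area 133 bgr [44. 28. 22.] xy [ 0.525 -0.193]
[340.4 240.6] [ 6.5 13.4] 82 area 83 bgr [72. 39. 59.] xy [ 0.439 -0.06 ]
side
[294.  218.5] [ 7. 18.] 90 area 70 bgr [79. 81. 77.] xy [0.504 0.107]
[312.5 216.5] [ 3. 11.] 90 area 30 bgr [ 70.  75. 152.] xy [0.555 0.081]
[405. 220.] [10. 16.] 90 area 168 bgr [ 80. 123. 152.] xy [ 0.775 -0.095]
[426.9 232.6] [15.5 24.5] 14 area 273 bgr [66. 91. 61.] xy [ 0.795 -0.169]
[372.  246.5] [11. 32.] 90 area 287 bgr [ 85.  89. 140.] xy [ 0.63  -0.115]
[420.8 255.2] [13.6  4.6] 17 area 38 bgr [73. 95. 67.] xy [ 0.723 -0.219]
[305.4 265.2] [17.9 11.6] 27 area 135 bgr [108.  79.  98.] xy [ 0.438 -0.057]
[401.  265.9] [ 9.2 18.8] 79 area 150 bgr [146. 109.  90.] xy [ 0.653 -0.214]
[359.5 284.6] [34.9  8.9] 68 area 254 bgr [86. 75. 66.] xy [ 0.522 -0.194]
[439.6 288.1] [10.8 19.4] 31 area 174 bgr [149. 108.  87.] xy [ 0.689 -0.327]
[416.9 298.3] [10.1  4.4] 18 area 34 bgr [120. 181. 194.] xy [ 0.619 -0.314]
[409.2 335.7] [20.7 31.8] 75 area 469 bgr [148. 101.  83.] xy [ 0.531 -0.38 ]
```

View pics/topc.png

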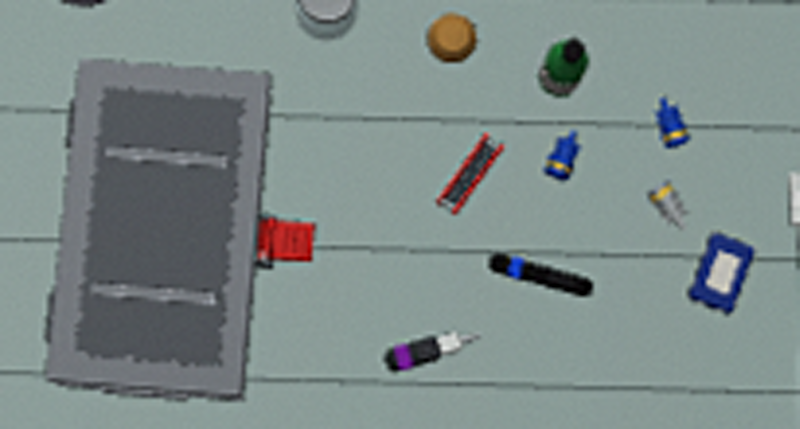

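View pics/sidec.png

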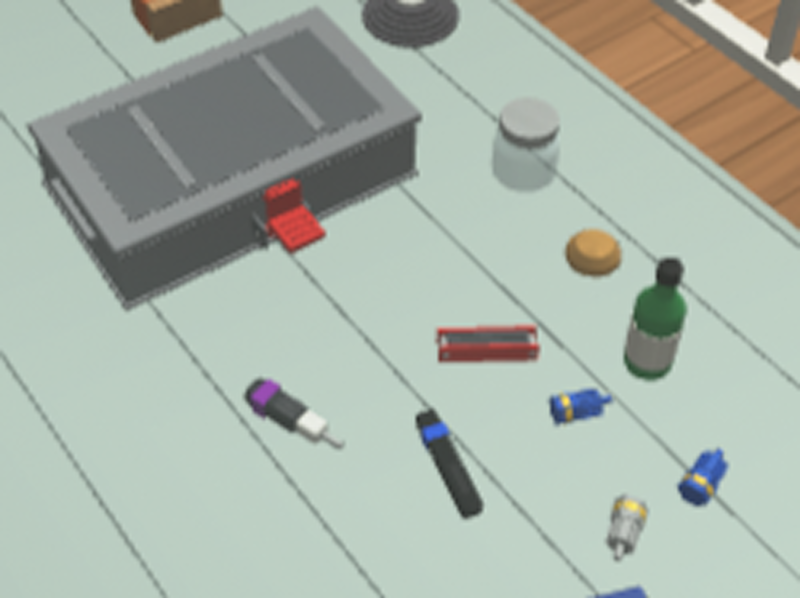

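Crops show the lid corners clearly in both views, with the button's red pad at the right of the lid. Hexset, levers, driver and cassette ends can all be read off. Now I'll triangulate them.

```bash
python3 - <<'E'
from h import *
t=grab("top");s=grab("side")
T=lambda p:np.array(p)/3.9+[235,150]
S=lambda p:np.array(p)/3.2+[220,140]
C={}
for n,a,b in [("lid+x+y",(80,60),(317,8)),("lid+x-y",(271,73),(420,117)),("lid-x-y",(243,397),(118,248)),("lid-x+y",(47,378),(30,128)),
 ("pad",(294,241),(298,228)),("drv butt",(386,358),(250,388)),("drv tip",(478,337),(342,444)),("lev a",(493,262),(426,414)),("lev b",(590,288),(472,512)),
 ("cas back",(652,190),(632,498)),("cas tip",(684,227),(617,557)),("hex a",(492,139),(538,335)),("hex b",(449,207),(440,345)),
 ("cas band",(658,195),(629,508))]:
    X,e=tri(t,T(a),s,S(b)); C[n]=X
    print(n,X.round(4),'gap',e.round(4),'top@.0875' if 'lid' in n else '',plane(t,T(a),.0875 if 'lid' in n else .012)[:2].round(3),plane(s,S(b),.0875 if 'lid' in n else .012)[:2].round(3))
for a,b in [("lid+x+y","lid-x+y"),("lid+x-y","lid-x-y"),("lid+x-y","lid+x+y"),("lid-x-y","lid-x+y"),("drv butt","drv tip"),("lev a","lev b"),("cas back","cas tip"),("hex b","hex a")]:
    d=C[b]-C[a];print(a,b,np.linalg.norm(d[:2]).round(3),np.degrees(np.arctan2(d[1],d[0])).round(1))
E
```

```text
lid+x+y [0.725  0.2888 0.0823] gap 0.001 top@.0875 [0.724 0.288] [0.721 0.284]
lid+x-y [0.7146 0.0934 0.0821] gap 0.0053 top@.0875 [0.716 0.092] [0.708 0.09 ]
lid-x-y [0.3861 0.1092 0.0934] gap 0.0031 top@.0875 [0.385 0.11 ] [0.389 0.114]
lid-x+y [0.3988 0.3073 0.0779] gap 0.0014 top@.0875 [0.399 0.306] [0.395 0.298]
pad [0.5475 0.0641 0.0556] gap 0.0002  [0.553 0.065] [0.568 0.097]
drv butt [ 0.4317 -0.0332  0.0092] gap 0.0045  [ 0.434 -0.034] [ 0.429 -0.034]
drv tip [ 0.4588 -0.1294  0.0145] gap 0.0027  [ 0.458 -0.129] [ 0.461 -0.129]
lev a [ 0.5378 -0.1443  0.0096] gap 0.0018  [ 0.537 -0.144] [ 0.538 -0.146]
lev b [ 0.5108 -0.2445  0.0128] gap 0.0026  [ 0.512 -0.245] [ 0.51  -0.244]
cas back [ 0.6188 -0.3108  0.0186] gap 0.006  [ 0.617 -0.31 ] [ 0.625 -0.31 ]
cas tip [ 0.5782 -0.343   0.0134] gap 0.0011  [ 0.579 -0.344] [ 0.578 -0.342]
hex a [ 0.6668 -0.1409  0.0198] gap 0.0016  [ 0.668 -0.141] [ 0.672 -0.137]
hex b [ 0.5925 -0.0963  0.0147] gap 0.0016  [ 0.594 -0.097] [ 0.593 -0.094]
cas band [ 0.6126 -0.3164  0.0171] gap 0.003  [ 0.612 -0.316] [ 0.617 -0.315]
lid+x+y lid-x+y 0.327 176.8
lid+x-y lid-x-y 0.329 177.3
lid+x-y lid+x+y 0.196 87.0
lid-x-y lid-x+y 0.199 86.3
drv butt drv tip 0.1 -74.2
lev a lev b 0.104 -105.1
cas back cas tip 0.052 -141.5
hex b hex a 0.087 -31.0
```

```bash
cat >> h.py <<'E'
BO=np.array([.5558,.2012]); BY=np.radians(-3.1)
ex=np.array([np.cos(BY),np.sin(BY)]); ey=np.array([-ex[1],ex[0]])
def W(bx,by,z): return np.r_[BO+ex*bx+ey*by,z]
def Binv(p): d=np.asarray(p)[:2]-BO; return np.array([d@ex,d@ey])
def go(targets,yawdeg=86.9,ypr=None):
    "print tool-frame shift / turn (deg) from the present pose to each world target, tool down at yaw"
    s=observe(); R=Ro.from_euler("xyz",s["tool_rot"])
    print("t",round(s["clock"],2),"pos",s["position"].round(4),"yaw",np.degrees(s["tool_rot"][2]).round(1),"q7",s["qpos"][6].round(2),"F",s["force"].round(1),"w",round(s["grip_width"],4))
    for T in targets:
        d=R.inv().apply(np.asarray(T)-s["position"]); w=np.degrees((R.inv()*Ro.from_euler("xyz",[np.pi,0,np.radians(yawdeg)])).as_rotvec())
        print((d*1000).round(1),"mm",w.round(1),"deg  rows>=",np.ceil(max(np.linalg.norm(d)/.0417,np.linalg.norm(w)/7.16)))
E
python3 -c "
from h import *
go([W(0,-.148,.12)])"
```

```text
t 0.3 pos [0.2496 0.5729 0.2311] yaw 156.5 q7 -0.11 F [-0.6  1.1 -0.2] w 0.0857
[-480.8 -357.1  111.3] mm [-0.   0.  69.6] deg  rows>= 15.0
```

Call:
send_rows --plan "-0.48 -0.357 0 0 0 69.6 0; -0.48 -0.357 0 0 0 69.6 0; -0.48 -0.357 0 0 0 69.6 0; -0.48 -0.357 0 0 0 69.6 0; -0.48 -0.357 0 0 0 69.6 0; -0.48 -0.357 0 0 0 69.6 0; -0.48 -0.357 0 0 0 69.6 0; -0.48 -0.357 0 0 0 69.6 0; -0.48 -0.357 0 0 0 69.6 0; -0.48 -0.357 0 0 0 69.6 0"

```text
clock: 1.13
position: [0.4574, 0.2097, 0.2316]
tool_rot: [3.141, -0.0, 1.509]
force: [0.4, 1.6, 0.9]
grip_width: -0.0001
finger_force: 0.0
```

```bash
python3 -c "
from h import *
go([W(0,-.148,.15),W(0,-.148,.08)])"
```

```text
t 1.13 pos [0.4574 0.2097 0.2316] yaw 86.5 q7 -0.46 F [0.4 1.6 0.9] w -0.0001
[-150.4   99.8   81.6] mm [ 0.  -0.  -0.4] deg  rows>= 5.0
[-150.5   99.7  151.6] mm [ 0.  -0.  -0.4] deg  rows>= 6.0
```

Call:
send_rows --plan "-0.1505 0.0997 0.05 0 0 0 0; -0.1505 0.0997 0.05 0 0 0 0; -0.1505 0.0997 0.05 0 0 0 0; -0.1505 0.0997 0.05 0 0 0 0; -0.1505 0.0997 0.05 0 0 0 0; -0.1505 0.0997 0.15 0 0 0 0; -0.1505 0.0997 0.15 0 0 0 0; -0.1505 0.0997 0.15 0 0 0 0; -0.1505 0.0997 0.15 0 0 0 0; -0.1505 0.0997 0.15 0 0 0 0"

```text
clock: 1.97
position: [0.548, 0.0555, 0.0812]
tool_rot: [-3.14, 0.001, 1.516]
force: [-0.7, -0.4, 0.3]
grip_width: 0.0001
finger_force: 0.0
```

```bash
python3 -c "
from h import *
go([W(0,-.148,.06)]);s=grab('side');crop(s,220,120,420,270,4,'press')"
```

```text
t 1.97 pos [0.548  0.0555 0.0812] yaw 86.8 q7 -0.0 F [-0.7 -0.4  0.3] w 0.0001
[-2.1 -0.  21.2] mm [-0.1  0.  -0.1] deg  rows>= 1.0
```

View pics/press.png

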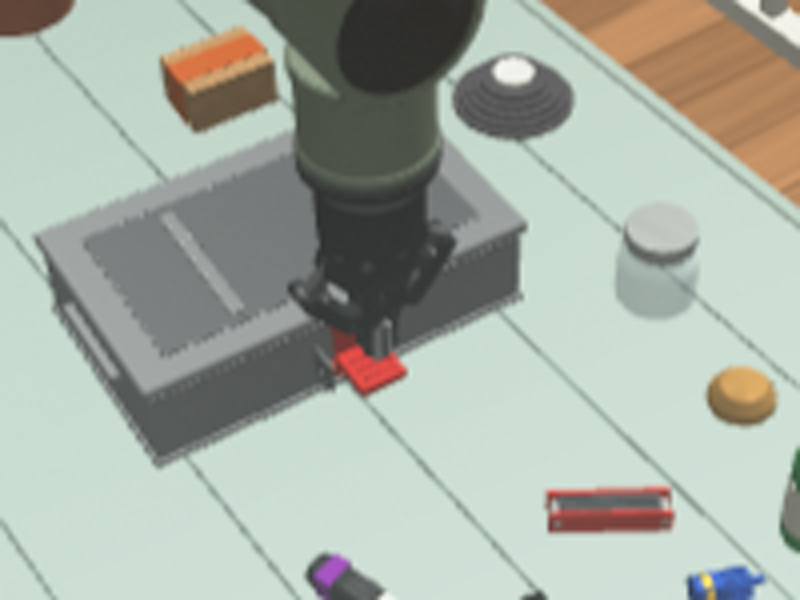

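The fingertip, near (378,350), hovers above the red pad. Pressing.

Call:
send_rows --plan "-0.003 0 0.015 0 0 0 0; -0.003 0 0.02 0 0 0 0; -0.003 0 0.023 0 0 0 0; -0.003 0 0.026 0 0 0 0; -0.003 0 0.029 0 0 0 0; -0.003 0 0.031 0 0 0 0; -0.003 0 0.033 0 0 0 0; -0.003 0 0.033 0 0 0 0"

```text
clock: 2.68
position: [0.5487, 0.0511, 0.0493]
tool_rot: [3.14, 0.001, 1.515]
force: [-1.8, -10.4, 10.7]
grip_width: 0.0004
finger_force: 6.6
```

```bash
python3 -c "
from h import *
go([W(0,-.17,.09)]);s=grab('side');crop(s,220,90,420,240,4,'pop')"
```

```text
t 2.68 pos [0.5487 0.0511 0.0493] yaw 86.8 q7 0.02 F [ -1.8 -10.4  10.7] w 0.0004
[-19.8  -0.9 -40.6] mm [ 0.1  0.1 -0.1] deg  rows>= 2.0
```

View pics/pop.png

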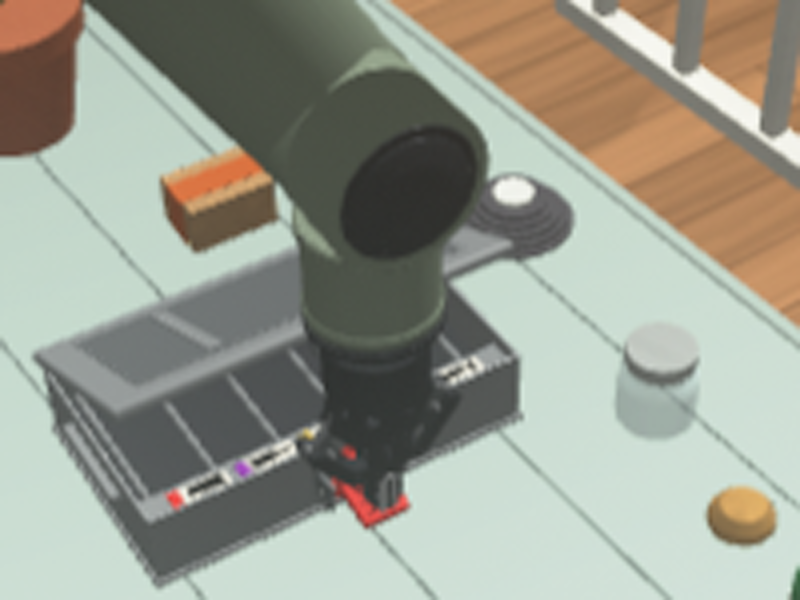

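The lid has popped up, its near free corner at crop (118,412). The slot labels from the near side read red, purple, yellow. Back off, then swing.

Call:
send_rows --plan "-0.02 0 0 0 0 0 0; -0.05 0 0 0 0 0 0; -0.055 0 -0.02 0 0 0 0; -0.055 0.0 -0.03 0 0 0 0; -0.055 0 -0.03 0 0 0 0;-0.055 0 -0.03 0 0 0 0"

```text
clock: 3.23
position: [0.5456, -0.0008, 0.079]
tool_rot: [3.14, -0.001, 1.517]
force: [0.1, 0.1, -0.1]
grip_width: -0.0001
finger_force: 0.0
```

```bash
cat >> h.py <<'E'
def lidpt(th,bx,r,out): # point on lid: r from hinge, out = height above underside
    return W(bx,.095-r*np.cos(th)+out*np.sin(th),.0755+r*np.sin(th)+out*np.cos(th))
E
python3 -c "
from h import *
s=grab('side');crop(s,200,90,400,240,4,'pop2');t=grab('top')
for th in np.arange(.3,1.0,.1): print(th.round(2),proj(s,lidpt(th,-.166,.195,.012)).round(1),proj(s,lidpt(th,.166,.195,.012)).round(1),lidpt(th,-.06,.195,0).round(3))
go([])"
```

```text
0.3 [251.3 202.6] [351.1 159.1] [0.491 0.113 0.133]
0.4 [249.2 196.4] [349.8 153.1] [0.491 0.12  0.151]
0.5 [246.8 190. ] [348.2 147. ] [0.492 0.128 0.169]
0.6 [244.2 183.3] [346.2 140.8] [0.492 0.139 0.186]
0.7 [241.4 176.6] [343.9 134.6] [0.493 0.15  0.201]
0.8 [238.5 170. ] [341.3 128.5] [0.494 0.164 0.215]
0.9 [235.4 163.4] [338.5 122.5] [0.494 0.178 0.228]
t 3.33 pos [ 0.5449 -0.0009  0.0781] yaw 87.0 q7 0.09 F [-0.1  0.4  0.1] w 0.0003
```

View pics/pop2.png

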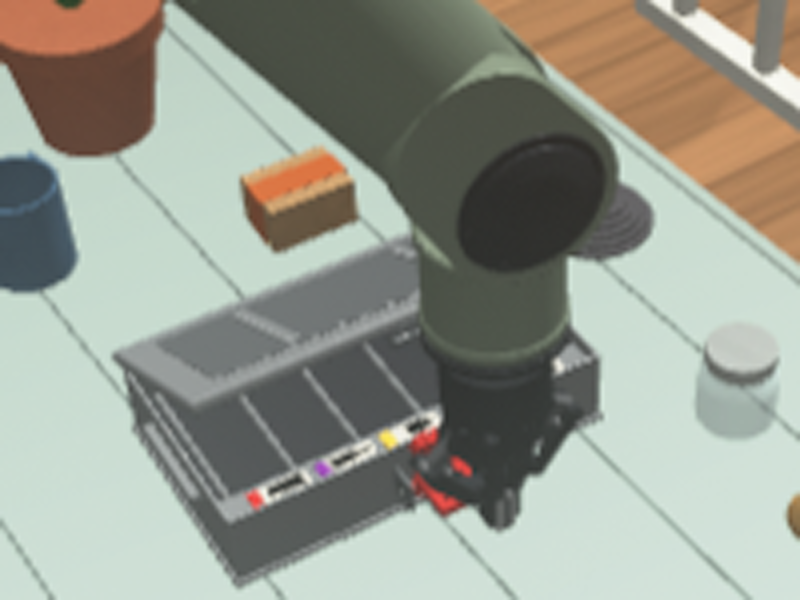

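Call:
send_rows --plan "0.04 -0.06 -0.052 0 0 0 0; 0.067 -0.06 -0.052 0 0 0 0; 0.067 -0.06 -0.052 0 0 0 0; 0.08 -0.06 -0.052 0 0 0 0; 0.097 -0.06 -0.052 0 0 0 0; 0.097 -0.06 -0.052 0 0 0 0; 0.097 -0.06 -0.052 0 0 0 0"

```text
clock: 3.92
position: [0.4903, 0.0991, 0.1296]
tool_rot: [-3.141, 0.0, 1.518]
force: [-0.0, -0.8, 0.6]
grip_width: 0.0002
finger_force: 0.0
```

```bash
python3 -c "
from h import *
s=observe();print(Binv(s['position']),s['position'])
go([W(-.06,.095-.195*np.cos(t)-.014,.0455+.195*np.sin(t)) for t in (.5,.6,.7,.8,.9,1.,1.1,1.2,1.3,1.4,1.5,1.6,1.68)])"
```

```text
[-0.05989925 -0.10546119] [0.49028519 0.09913242 0.1296397 ]
t 3.92 pos [0.4903 0.0991 0.1296] yaw 87.0 q7 -0.13 F [-0.  -0.8  0.6] w 0.0002
[15.3 -0.1 -9.4] mm [-0.   0.   0.1] deg  rows>= 1.0
[ 25.5  -0.1 -26. ] mm [-0.   0.   0.1] deg  rows>= 1.0
[ 37.3  -0.1 -41.5] mm [-0.   0.   0.1] deg  rows>= 2.0
[ 50.6  -0.  -55.8] mm [-0.   0.   0.1] deg  rows>= 2.0
[ 65.2  -0.  -68.6] mm [-0.   0.   0.1] deg  rows>= 3.0
[ 81.1  -0.  -80. ] mm [-0.   0.   0.1] deg  rows>= 3.0
[ 98.    0.  -89.7] mm [-0.   0.   0.1] deg  rows>= 4.0
[115.8   0.  -97.6] mm [-0.   0.   0.1] deg  rows>= 4.0
[ 1.343e+02  1.000e-01 -1.038e+02] mm [-0.   0.   0.1] deg  rows>= 5.0
[ 1.533e+02  1.000e-01 -1.081e+02] mm [-0.   0.   0.1] deg  rows>= 5.0
[ 1.726e+02  1.000e-01 -1.104e+02] mm [-0.   0.   0.1] deg  rows>= 5.0
[ 192.1    0.2 -110.8] mm [-0.   0.   0.1] deg  rows>= 6.0
[ 2.077e+02  2.000e-01 -1.098e+02] mm [-0.   0.   0.1] deg  rows>= 6.0
```

Call:
send_rows --plan "0.015 0 -0.009 0 0 0 0; 0.0255 0 -0.026 0 0 0 0; 0.037 0 -0.041 0 0 0 0; 0.05 0 -0.056 0 0 0 0; 0.065 0 -0.069 0 0 0 0; 0.081 0 -0.08 0 0 0 0; 0.098 0 -0.09 0 0 0 0; 0.116 0 -0.098 0 0 0 0; 0.134 0 -0.104 0 0 0 0; 0.134 0 -0.104 0 0 0 0"

```text
clock: 4.75
position: [0.4981, 0.2347, 0.2346]
tool_rot: [3.141, -0.001, 1.519]
force: [-0.2, 0.8, -0.2]
grip_width: 0.0004
finger_force: 0.0
```

```bash
python3 -c "
from h import *
s=observe();print(Binv(s['position']),s['position'])
go([W(-.06,.095-.195*np.cos(t)-.014,.0455+.195*np.sin(t)) for t in (1.4,1.5,1.6,1.68,1.75)])"
```

```text
[-0.05942608  0.03031638] [0.49810036 0.2346857  0.23459984]
t 4.75 pos [0.4981 0.2347 0.2346] yaw 87.0 q7 -0.43 F [-0.2  0.8 -0.2] w 0.0004
[17.5 -0.5 -3. ] mm [ 0.  -0.1  0.1] deg  rows>= 1.0
[36.9 -0.5 -5.4] mm [ 0.  -0.1  0.1] deg  rows>= 1.0
[56.4 -0.5 -5.8] mm [ 0.  -0.1  0.1] deg  rows>= 2.0
[71.9 -0.4 -4.7] mm [ 0.  -0.1  0.1] deg  rows>= 2.0
[85.4 -0.4 -2.7] mm [ 0.  -0.1  0.1] deg  rows>= 3.0
```

Call:
send_rows --plan "0.0175 0 -0.003 0 0 0 0; 0.037 0 -0.005 0 0 0 0; 0.056 0 -0.006 0 0 0 0; 0.065 0 -0.005 0 0 0 0; 0.072 0 -0.005 0 0 0 0; 0.077 0 -0.005 0 0 0 0; 0.077 0 -0.005 0 0 0 0"

```text
clock: 5.33
position: [0.5019, 0.3085, 0.2388]
tool_rot: [-3.141, 0.001, 1.516]
force: [-0.2, -0.5, -0.2]
grip_width: 0.0003
finger_force: 0.0
```

```bash
python3 -c "
from h import *
s=grab('side','open');t=grab('top');go([])
a=s['bgr'][70:230,210:380]; b=t['bgr'][140:265,230:330]
a=cv2.resize(a,(466,440),interpolation=cv2.INTER_CUBIC);b=cv2.resize(b,(330,412),interpolation=cv2.INTER_CUBIC)
c=np.zeros((440,796,3),np.uint8);c[:,:466]=a;c[:412,466:]=b;cv2.imwrite('pics/open2.png',c)"
```

```text
t 5.43 pos [0.502  0.3079 0.2392] yaw 86.8 q7 -0.53 F [ 0.5 -0.4 -1. ] w -0.0
```

View pics/open2.png

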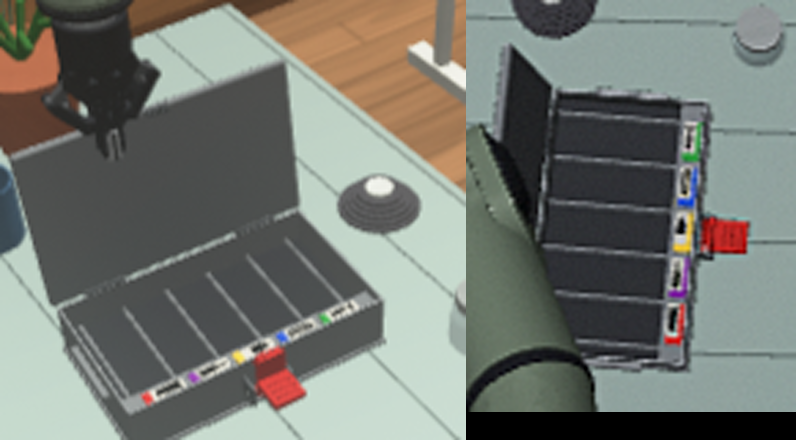

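Lid is open. Slots from the near side (bin x −112 upward): red hexset, purple driver, yellow cassette, blue levers, green. Next: check the bin pose from the card colours and re-check the tools.

```bash
cat >> h.py <<'E'
HUE={"red":((170,180),(0,8)),"purple":((132,162),),"yellow":((18,34),),"blue":((105,128),),"green":((45,75),)}
def blobs(f,col,roi,smin=90,vmin=50,amin=3):
    x0,y0,x1,y1=roi; h=cv2.cvtColor(f["bgr"],cv2.COLOR_BGR2HSV)[y0:y1,x0:x1]
    m=np.zeros(h.shape[:2],np.uint8)
    for a,b in HUE[col]: m|=((h[...,0]>=a)&(h[...,0]<=b)&(h[...,1]>smin)&(h[...,2]>vmin)).astype(np.uint8)
    n,l,st,c=cv2.connectedComponentsWithStats(m)
    return sorted([(int(st[i,4]),(c[i]+[x0,y0]).round(1)) for i in range(1,n) if st[i,4]>=amin],key=lambda q:-q[0])
E
python3 -c "
from h import *
s=grab('side');t=grab('top')
def roi(f,lo,hi):
    c=np.array([proj(f,[x,y,z]) for x in (lo[0],hi[0]) for y in (lo[1],hi[1]) for z in (lo[2],hi[2])]); a=c.min(0).astype(int);b=c.max(0).astype(int)+1
    return (*a,*b)
for i,c in enumerate(['red','purple','yellow','blue','green']):
    bx=(i-2)*.056-.02; P=W(bx,-.077,.062)
    r=[]
    for f in (t,s):
        u=proj(f,P); b=blobs(f,c,(int(u[0])-9,int(u[1])-11,int(u[0])+9,int(u[1])+11),70,40); r.append((u,b))
    print(c,[(q[0].round(1),q[1][:2]) for q in r])
    if r[0][1] and r[1][1]:
        X,e=tri(t,r[0][1][0][1],s,r[1][1][0][1]); print('   ',X.round(4),e.round(4),'bin',Binv(X).round(4), 'top@62',Binv(plane(t,r[0][1][0][1],.062)).round(4),'side@62',Binv(plane(s,r[1][1][0][1],.062)).round(4))
print('yellow s',blobs(s,'yellow',(290,220,470,330)));print('t',blobs(t,'yellow',(325,170,430,250)))
print('purple',blobs(s,'purple',(285,230,470,330)),blobs(t,'purple',(325,170,430,250)))
print('red',blobs(s,'red',(330,230,470,330)),blobs(t,'red',(325,170,430,250)))
print('blue',blobs(s,'blue',(340,230,470,330)),blobs(t,'blue',(325,170,430,250)))
"
```

```text
red [(array([292.4, 243.2]), [(35, array([293.7, 239.5]))]), (array([264.1, 214.9]), [(15, array([263.4, 214.4]))])]
    [0.4261 0.1292 0.0655] 0.017 bin [-0.1256 -0.0789] top@62 [-0.1171 -0.0809] side@62 [-0.1329 -0.0742]
purple [(array([293.6, 229.1]), [(33, array([294.9, 225.5]))]), (array([281. , 207.2]), [(9, array([280.3, 206.9]))])]
    [0.4819 0.1266 0.0644] 0.0167 bin [-0.0697 -0.0785] top@62 [-0.0614 -0.0808] side@62 [-0.0771 -0.0747]
yellow [(array([294.9, 215.1]), [(32, array([296.3, 211.4]))]), (array([297.3, 199.8]), [(16, array([296.5, 199.5]))])]
    [0.5378 0.1233 0.0646] 0.018 bin [-0.0137 -0.0787] top@62 [-0.0048 -0.0814] side@62 [-0.0215 -0.0744]
blue [(array([296.1, 201.2]), [(33, array([297.4, 198. ]))]), (array([313.2, 192.6]), [(14, array([312.4, 192.2]))])]
    [0.5929 0.1206 0.0649] 0.0161 bin [ 0.0414 -0.0785] top@62 [ 0.0495 -0.0811] side@62 [ 0.0348 -0.074 ]
green [(array([297.3, 187.5]), [(27, array([298.7, 184.4]))]), (array([328.7, 185.7]), [(9, array([327.9, 185.3]))])]
    [0.6486 0.1174 0.0647] 0.0158 bin [ 0.0972 -0.0787] top@62 [ 0.1051 -0.0815] s
[... 161 characters left out ...]
38.4, 289.6])), (4, array([441.5, 292.5]))]
t [(9, array([404.1, 199.1])), (6, array([407.5, 184.2])), (5, array([378., 192.]))]
purple [(36, array([302.3, 262.4]))] [(27, array([338. , 241.2]))]
red [(154, array([371.3, 249.2])), (31, array([368.5, 242.7])), (9, array([383.6, 242.2]))] [(34, array([353.6, 192.3])), (30, array([357. , 195.5]))]
blue [(81, array([411.8, 327.1])), (78, array([441.7, 285.5])), (77, array([403.1, 265.8])), (49, array([436.3, 293.4])), (41, array([355.2, 274.7])), (25, array([393.6, 267.4]))] [(138, array([419.5, 219.3])), (47, array([406. , 179.8])), (45, array([379.5, 188.1])), (21, array([366.9, 218.4])), (13, array([377., 194.])), (11, array([408.3, 186. ]))]
```

```bash
python3 -c "
from h import *
go([(.630,-.117,.20)],149)"
```

```text
t 5.53 pos [0.502  0.3079 0.2394] yaw 86.8 q7 -0.54 F [ 0.2 -0.5  0.1] w 0.0001
[-417.2  151.4   39.4] mm [  0.    0.  -62.2] deg  rows>= 11.0
```

Call:
send_rows --plan "-0.06 0 0 0 0 0 0; -0.417 0.1514 0.02 0 0 -62.2 0.05; -0.417 0.1514 0.02 0 0 -62.2 0.05; -0.417 0.1514 0.02 0 0 -62.2 0.05; -0.417 0.1514 0.02 0 0 -62.2 0.05; -0.417 0.1514 0.02 0 0 -62.2 0.05; -0.417 0.1514 0.02 0 0 -62.2 0.05; -0.417 0.1514 0.02 0 0 -62.2 0.05; -0.417 0.1514 0.02 0 0 -62.2 0.05; -0.417 0.1514 0.02 0 0 -62.2 0.05"

```text
clock: 6.37
position: [0.6142, -0.0704, 0.222]
tool_rot: [3.141, 0.0, 2.586]
force: [1.1, 0.6, 0.2]
grip_width: 0.0498
finger_force: 0.0
```

```bash
python3 -c "
from h import *
go([(.630,-.117,.09),(.630,-.117,.006)],149)
s=grab('side');t=grab('top')
for c in ('red',): print(blobs(s,c,(330,230,470,330)),blobs(t,c,(325,170,430,250)))"
```

```text
t 6.37 pos [ 0.6142 -0.0704  0.222 ] yaw 148.1 q7 1.11 F [1.1 0.6 0.2] w 0.0498
[-37.9 -31.3 132. ] mm [ 0.   0.  -0.9] deg  rows>= 4.0
[-37.9 -31.3 216. ] mm [ 0.   0.  -0.9] deg  rows>= 6.0
[(153, array([371.2, 249.2])), (31, array([368.4, 242.7])), (9, array([383.6, 242.2]))] []
```

Call:
send_rows --plan "-0.038 -0.0313 0.05 0 0 -0.9 0.05; -0.038 -0.0313 0.1 0 0 -0.9 0.05; -0.038 -0.0313 0.13 0 0 -0.9 0.05; -0.038 -0.0313 0.16 0 0 -0.9 0.05; -0.038 -0.0313 0.18 0 0 -0.9 0.05; -0.038 -0.0313 0.195 0 0 -0.9 0.05; -0.038 -0.0313 0.207 0 0 -0.9 0.05; -0.038 -0.0313 0.216 0 0 -0.9 0.05; -0.038 -0.0313 0.216 0 0 -0.9 0.05"

```text
clock: 7.22
position: [0.629, -0.1148, 0.0048]
tool_rot: [-3.141, -0.001, 2.596]
force: [-0.4, 0.5, -0.4]
grip_width: 0.05
finger_force: 0.0
```

Call:
send_rows --plan "0 0 0 0 0 0 0.015; 0 0 0 0 0 0 0.015; 0 0 0 0 0 0 0.015; 0 0 0 0 0 0 0.015; 0 0 0 0 0 0 0.015; 0 0 0 0 0 0 0.015" --grip_force 60

```text
clock: 7.72
position: [0.6304, -0.115, 0.0074]
tool_rot: [3.141, 0.002, 2.596]
force: [-1.9, 0.4, 5.5]
grip_width: 0.0224
finger_force: 58.9
```

Call:
send_rows --plan "0 0 -0.03 0 0 0 0.015; 0 0 -0.07 0 0 0 0.015; 0 0 -0.11 0 0 0 0.015; 0 0 -0.14 0 0 0 0.015; 0 0 -0.14 0 0 0 0.015; 0 0 -0.14 0 0 0 0.015"

```text
clock: 8.22
position: [0.6307, -0.1149, 0.1486]
tool_rot: [3.14, 0.004, 2.596]
force: [-0.6, 0.4, -2.4]
grip_width: 0.0226
finger_force: 58.8
```

```bash
python3 -c "
from h import *
go([W(-.112,.014,.145)],86.9)"
```

```text
t 8.22 pos [ 0.6307 -0.1149  0.1486] yaw 148.7 q7 1.2 F [-0.6  0.4 -2.4] w 0.0226
[333.5 190.7   2.6] mm [ 0.2  0.1 61.8] deg  rows>= 10.0
```

Call:
send_rows --plan "0.0335 0.019 0 0 0 6.2 0.015; 0.067 0.038 0 0 0 12.4 0.015; 0.1 0.057 0 0 0 18.5 0.015; 0.133 0.076 0 0 0 24.7 0.015; 0.167 0.095 0 0 0 30.9 0.015; 0.2 0.114 0 0 0 37 0.015; 0.233 0.133 0 0 0 43.3 0.015; 0.267 0.153 0 0 0 49.4 0.015; 0.3 0.172 0 0 0 55.6 0.015; 0.3335 0.1907 0 0 0 61.8 0.015"

```text
clock: 9.05
position: [0.442, 0.2225, 0.1453]
tool_rot: [-3.141, 0.001, 1.512]
force: [0.4, 0.1, -0.4]
grip_width: 0.0226
finger_force: 58.7
```

```bash
python3 -c "
from h import *
go([W(-.112,.014,.10),W(-.112,.014,.037)],86.9)"
```

```text
t 9.05 pos [0.442  0.2225 0.1453] yaw 86.6 q7 -0.34 F [ 0.4  0.1 -0.4] w 0.0226
[-1.1  2.8 45.3] mm [-0.   0.  -0.3] deg  rows>= 2.0
[ -1.1   2.8 108.3] mm [-0.   0.  -0.3] deg  rows>= 3.0
```

Call:
send_rows --plan "-0.001 0.003 0.03 0 0 0 0.015; -0.001 0.003 0.06 0 0 0 0.015; -0.001 0.003 0.08 0 0 0 0.015; -0.001 0.003 0.095 0 0 0 0.015; -0.001 0.003 0.102 0 0 0 0.015; -0.001 0.003 0.106 0 0 0 0.015; -0.001 0.003 0.109 0 0 0 0.015; -0.001 0.003 0.109 0 0 0 0.015"

```text
clock: 9.72
position: [0.4466, 0.2201, 0.0369]
tool_rot: [3.141, -0.0, 1.517]
force: [-0.0, 0.9, -0.7]
grip_width: 0.0228
finger_force: 58.8
```

Call:
send_rows --plan "0 0 0 0 0 0 0.036; 0 0 0 0 0 0 0.036; 0 0 0 0 0 0 0.036; 0 0 0 0 0 0 0.036; 0 0 -0.02 0 0 0 0.036; 0 0 -0.05 0 0 0 0.036; 0 0 -0.08 0 0 0 0.036; 0 0 -0.12 0 0 0 0.04; 0 0 -0.14 0 0 0 0.05; 0 0 -0.14 0 0 0 0.05"

```text
clock: 10.55
position: [0.4482, 0.221, 0.181]
tool_rot: [3.137, -0.004, 1.517]
force: [0.3, -0.0, 0.5]
grip_width: 0.0499
finger_force: 0.0
```

```bash
python3 -c "
from h import *
go([(.4426,-.0717,.15)],106)
s=grab('side');t=grab('top')
r=lambda f,P:(*(proj(f,P)-15).astype(int),*(proj(f,P)+15).astype(int))
P=W(-.112,.014,.045);a=blobs(s,'red',r(s,P),70,30);b=blobs(t,'red',r(t,P),70,30);print(proj(s,P),a,proj(t,P),b)
for z in (.04,): print([Binv(plane(s,q[1],z)).round(3) for q in a],[Binv(plane(t,q[1],z)).round(3) for q in b])
for c in('purple','yellow'): print(c,blobs(s,c,(285,230,470,330)),blobs(t,c,(325,170,430,250)))
print('blue',blobs(s,'blue',(340,250,390,310)),blobs(t,'blue',(355,205,395,235)))"
```

```text
t 10.55 pos [0.4482 0.221  0.181 ] yaw 86.9 q7 -0.35 F [ 0.3 -0.   0.5] w 0.0499
[-292.7   10.1   29.8] mm [  0.3  -0.2 -19.1] deg  rows>= 8.0
[257.36273588 197.22829938] [(79, array([255.2, 200.1])), (56, array([261.2, 197. ]))] [270.26484748 236.66838424] [(8, array([280. , 234.5])), (6, array([280.3, 239.7]))]
[array([-0.121,  0.011]), array([-0.1  ,  0.013])] [array([-0.1  , -0.023]), array([-0.12 , -0.027])]
purple [(36, array([302.3, 262.4]))] [(27, array([338. , 241.2]))]
yellow [(19, array([417.1, 298.2])), (6, array([396.5, 265. ])), (6, array([397.5, 269. ])), (5, array([438.4, 289.6])), (4, array([441.5, 292.5]))] [(9, array([404.1, 199.1])), (6, array([407.5, 184.2])), (5, array([378., 192.]))]
blue [(41, array([355.2, 274.7]))] [(21, array([366.9, 218.4]))]
```

Hexset lies in its slot (bin ≈ −0.110, 0.012). Next the driver.

Call:
send_rows --plan "-0.2927 0.0101 0 0 0 -19.1 0.05; -0.2927 0.0101 0 0 0 -19.1 0.05; -0.2927 0.0101 0 0 0 -19.1 0.05; -0.2927 0.0101 0 0 0 -19.1 0.05; -0.2927 0.0101 0 0 0 -19.1 0.05; -0.2927 0.0101 0 0 0 -19.1 0.05; -0.2927 0.0101 0 0 0 -19.1 0.05; -0.2927 0.0101 0 0 0 -19.1 0.05; -0.2927 0.0101 0.06 0 0 -19.1 0.05; -0.2927 0.0101 0.08 0 0 -19.1 0.05"

```text
clock: 11.48
position: [0.4413, -0.0735, 0.0959]
tool_rot: [3.139, 0.001, 1.849]
force: [1.3, 1.2, -0.9]
grip_width: 0.0499
finger_force: 0.0
```

```bash
python3 -c "
from h import *
go([(.4426,-.0717,.06),(.4426,-.0717,.006)],106)
s=grab('side')
for c in('purple',): print(c,blobs(s,c,(285,230,470,330)))"
```

```text
t 11.48 pos [ 0.4413 -0.0735  0.0959] yaw 105.9 q7 0.65 F [ 1.3  1.2 -0.9] w 0.0499
[ 1.4  1.7 35.9] mm [ 0.1  0.1 -0.1] deg  rows>= 1.0
[ 1.4  1.5 89.9] mm [ 0.1  0.1 -0.1] deg  rows>= 3.0
purple [(38, array([302.3, 262.4]))]
```

Call:
send_rows --plan "0.0014 0.0015 0.02 0 0 0 0.05; 0.0014 0.0015 0.045 0 0 0 0.05; 0.0014 0.0015 0.065 0 0 0 0.05; 0.0014 0.0015 0.08 0 0 0 0.05; 0.0014 0.0015 0.09 0 0 0 0.05; 0.0014 0.0015 0.09 0 0 0 0.05; 0.0014 0.0015 0.09 0 0 0 0.05"

```text
clock: 12.12
position: [0.4417, -0.071, 0.007]
tool_rot: [-3.141, -0.0, 1.85]
force: [1.4, -0.1, 0.4]
grip_width: 0.0499
finger_force: 0.0
```

Call:
send_rows --plan "0 0 0 0 0 0 0.015; 0 0 0 0 0 0 0.015; 0 0 0 0 0 0 0.015; 0 0 0 0 0 0 0.015; 0 0 0 0 0 0 0.015; 0 0 -0.03 0 0 0 0.015; 0 0 -0.07 0 0 0 0.015; 0 0 -0.11 0 0 0 0.015; 0 0 -0.14 0 0 0 0.015; 0 0 -0.14 0 0 0 0.015"

```text
clock: 12.95
position: [0.4441, -0.071, 0.1521]
tool_rot: [3.134, 0.001, 1.85]
force: [1.3, -0.5, -0.6]
grip_width: 0.0221
finger_force: 61.0
```

```bash
python3 -c "
from h import *
go([W(-.056,.014,.145)],86.9)"
```

```text
t 12.95 pos [ 0.4441 -0.071   0.1521] yaw 106.0 q7 0.59 F [ 1.3 -0.5 -0.6] w 0.0221
[262.5 134.1   7.7] mm [ 0.4  0.  19.1] deg  rows>= 8.0
```

Call:
send_rows --plan "0.03 0.015 0 0 0 2 0.015; 0.06 0.03 0 0 0 4 0.015; 0.09 0.046 0 0 0 6.5 0.015; 0.12 0.061 0 0 0 8.7 0.015; 0.15 0.077 0 0 0 11 0.015; 0.18 0.092 0 0 0 13 0.015; 0.21 0.107 0 0 0 15.3 0.015; 0.2405 0.123 0 0 0 17.5 0.015; 0.2625 0.134 0.008 0 0 19.1 0.015; 0.2625 0.134 0.008 0 0 19.1 0.015"

```text
clock: 13.78
position: [0.4977, 0.2242, 0.1378]
tool_rot: [-3.141, -0.001, 1.521]
force: [-1.7, 0.5, -2.2]
grip_width: 0.0224
finger_force: 64.2
```

```bash
python3 -c "
from h import *
go([W(-.056,.014,.10),W(-.056,.014,.036)],86.9)"
```

```text
t 13.78 pos [0.4977 0.2242 0.1378] yaw 87.2 q7 -0.21 F [-1.7  0.5 -2.2] w 0.0224
[-5.8  3.2 37.8] mm [-0.  -0.1  0.3] deg  rows>= 1.0
[ -5.9   3.2 101.8] mm [-0.  -0.1  0.3] deg  rows>= 3.0
```

Call:
send_rows --plan "-0.006 0.003 0.03 0 0 0 0.015; -0.006 0.003 0.06 0 0 0 0.015; -0.006 0.003 0.08 0 0 0 0.015; -0.006 0.003 0.09 0 0 0 0.015; -0.006 0.003 0.096 0 0 0 0.015; -0.006 0.003 0.1 0 0 0 0.015; -0.006 0.003 0.102 0 0 0 0.015; -0.006 0.003 0.102 0 0 0 0.015"

```text
clock: 14.45
position: [0.5013, 0.2124, 0.0374]
tool_rot: [3.141, -0.001, 1.517]
force: [-0.3, 0.5, -1.2]
grip_width: 0.0223
finger_force: 64.3
```

Call:
send_rows --plan "0 0 0 0 0 0 0.036; 0 0 0 0 0 0 0.036; 0 0 0 0 0 0 0.036; 0 0 0 0 0 0 0.036; 0 0 -0.02 0 0 0 0.036; 0 0 -0.05 0 0 0 0.036; 0 0 -0.08 0 0 0 0.036; 0 0 -0.12 0 0 0 0.04; 0 0 -0.14 0 0 0 0.05; 0 0 -0.14 0 0 0 0.05"

```text
clock: 15.28
position: [0.5027, 0.2129, 0.1811]
tool_rot: [3.137, -0.004, 1.517]
force: [0.0, 0.9, -0.0]
grip_width: 0.0499
finger_force: 0.0
```

```bash
python3 -c "
from h import *
go([(.524,-.194,.18)],75)
s=grab('side');t=grab('top')
r=lambda f,P:(*(proj(f,P)-18).astype(int),*(proj(f,P)+18).astype(int))
P=W(-.056,.014,.045);a=blobs(s,'purple',r(s,P),70,30);b=blobs(t,'purple',r(t,P),70,30);print(proj(s,P),a,proj(t,P),b)
for z in (.045,): print([Binv(plane(s,q[1],z)).round(3) for q in a],[Binv(plane(t,q[1],z)).round(3) for q in b])
for c in('yellow',): print(c,blobs(s,c,(285,230,470,330)),blobs(t,c,(325,170,430,250)))
print('blue',blobs(s,'blue',(340,250,390,310)),blobs(t,'blue',(355,205,395,235)))"
```

```text
t 15.28 pos [0.5027 0.2129 0.1811] yaw 86.9 q7 -0.23 F [ 0.   0.9 -0. ] w 0.0499
[-4.052e+02  4.320e+01 -2.000e-01] mm [ 0.3 -0.2 11.9] deg  rows>= 10.0
[273.44127356 190.24524617] [(41, array([269.8, 187. ])), (7, array([280.3, 206.6]))] [271.60049905 222.73456167] []
[array([-0.059,  0.033]), array([-0.071, -0.059])] []
yellow [(18, array([417. , 298.2])), (6, array([396.5, 265. ])), (6, array([397.5, 269. ])), (5, array([438.4, 289.6])), (4, array([441.5, 292.5]))] [(9, array([404.1, 199.1])), (6, array([407.5, 184.2])), (5, array([378., 192.]))]
blue [(41, array([355.2, 274.7]))] [(21, array([366.9, 218.4]))]
```

Driver is in its slot. Next the levers.

Call:
send_rows --plan "-0.405 0.043 0 0 0 11.9 0.05; -0.405 0.043 0 0 0 11.9 0.05; -0.405 0.043 0 0 0 11.9 0.05; -0.405 0.043 0 0 0 11.9 0.05; -0.405 0.043 0 0 0 11.9 0.05; -0.405 0.043 0 0 0 11.9 0.05; -0.405 0.043 0 0 0 11.9 0.05; -0.405 0.043 0 0 0 11.9 0.05; -0.405 0.043 0 0 0 11.9 0.05; -0.405 0.043 0.02 0 0 11.9 0.05"

```text
clock: 16.22
position: [0.5226, -0.1984, 0.1581]
tool_rot: [3.139, 0.001, 1.308]
force: [1.2, -0.6, 0.5]
grip_width: 0.0501
finger_force: 0.0
```

```bash
python3 -c "
from h import *
go([(.524,-.194,.06),(.524,-.194,.004)],75)
print('blue',blobs(grab('side'),'blue',(340,250,390,310)))"
```

```text
t 16.22 pos [ 0.5226 -0.1984  0.1581] yaw 74.9 q7 0.38 F [ 1.2 -0.6  0.5] w 0.0501
[ 4.7 -0.1 98. ] mm [ 0.2  0.  -0.1] deg  rows>= 3.0
[  4.7  -0.2 154. ] mm [ 0.2  0.  -0.1] deg  rows>= 4.0
blue [(41, array([355.2, 274.7]))]
```

Call:
send_rows --plan "0.0047 0 0.035 0 0 0 0.05; 0.0047 0 0.07 0 0 0 0.05; 0.0047 0 0.1 0 0 0 0.05; 0.0047 0 0.125 0 0 0 0.05; 0.0047 0 0.142 0 0 0 0.05; 0.0047 0 0.154 0 0 0 0.05; 0.0047 0 0.154 0 0 0 0.05; 0.0047 0 0.154 0 0 0 0.05"

```text
clock: 16.93
position: [0.5229, -0.19, 0.0025]
tool_rot: [-3.14, 0.0, 1.309]
force: [0.2, 0.9, -0.1]
grip_width: 0.0502
finger_force: 0.0
```

Call:
send_rows --plan "0 0 0 0 0 0 0.01; 0 0 0 0 0 0 0.01; 0 0 0 0 0 0 0.01; 0 0 0 0 0 0 0.01; 0 0 0 0 0 0 0.01; 0 0 -0.03 0 0 0 0.01; 0 0 -0.07 0 0 0 0.01; 0 0 -0.11 0 0 0 0.01; 0 0 -0.14 0 0 0 0.01; 0 0 -0.14 0 0 0 0.01"

```text
clock: 17.77
position: [0.5256, -0.1909, 0.1489]
tool_rot: [3.133, -0.001, 1.309]
force: [0.9, -0.8, 0.2]
grip_width: 0.0183
finger_force: 59.3
```

```bash
python3 -c "
from h import *
go([W(.056,.014,.145)],86.9)"
```

```text
t 17.77 pos [ 0.5256 -0.1909  0.1489] yaw 75.0 q7 0.38 F [ 0.9 -0.8  0.2] w 0.0183
[411.8 -20.4   4. ] mm [  0.5   0.  -11.9] deg  rows>= 10.0
```

Call:
send_rows --plan "0.041 -0.002 0 0 0 -1.2 0.01; 0.082 -0.004 0 0 0 -2.4 0.01; 0.123 -0.006 0 0 0 -3.6 0.01; 0.164 -0.008 0 0 0 -4.8 0.01; 0.205 -0.01 0 0 0 -6 0.01; 0.246 -0.012 0 0 0 -7.2 0.01; 0.287 -0.014 0 0 0 -8.4 0.01; 0.328 -0.016 0 0 0 -9.6 0.01; 0.369 -0.018 0 0 0 -10.8 0.01; 0.41 -0.0204 0.004 0 0 -11.9 0.01"

```text
clock: 18.6
position: [0.6099, 0.2139, 0.1399]
tool_rot: [3.14, -0.001, 1.518]
force: [-0.4, -0.4, 0.3]
grip_width: 0.0179
finger_force: 59.3
```

```bash
python3 -c "
from h import *
go([W(.056,.014,.10),W(.056,.014,.033)],86.9)"
```

```text
t 18.6 pos [0.6099 0.2139 0.1399] yaw 87.0 q7 -0.12 F [-0.4 -0.4  0.3] w 0.0179
[-1.6  2.6 39.9] mm [ 0.1 -0.1  0.1] deg  rows>= 1.0
[ -1.7   2.5 106.9] mm [ 0.1 -0.1  0.1] deg  rows>= 3.0
```

Call:
send_rows --plan "-0.0017 0.0025 0.03 0 0 0 0.01; -0.0017 0.0025 0.06 0 0 0 0.01; -0.0017 0.0025 0.08 0 0 0 0.01; -0.0017 0.0025 0.093 0 0 0 0.01; -0.0017 0.0025 0.1 0 0 0 0.01; -0.0017 0.0025 0.104 0 0 0 0.01; -0.0017 0.0025 0.105 0 0 0 0.01; -0.0017 0.0025 0.105 0 0 0 0.01"

```text
clock: 19.27
position: [0.6126, 0.2096, 0.0347]
tool_rot: [3.14, -0.001, 1.517]
force: [-0.3, -0.3, -0.3]
grip_width: 0.0184
finger_force: 59.3
```

Call:
send_rows --plan "0 0 0 0 0 0 0.03; 0 0 0 0 0 0 0.03; 0 0 0 0 0 0 0.03; 0 0 0 0 0 0 0.03; 0 0 -0.02 0 0 0 0.03; 0 0 -0.05 0 0 0 0.03; 0 0 -0.08 0 0 0 0.036; 0 0 -0.12 0 0 0 0.04; 0 0 -0.14 0 0 0 0.05; 0 0 -0.14 0 0 0 0.05"

```text
clock: 20.1
position: [0.6141, 0.2099, 0.1789]
tool_rot: [3.136, -0.003, 1.517]
force: [1.0, -0.6, -0.3]
grip_width: 0.05
finger_force: 0.0
```

```bash
python3 -c "
from h import *
go([(.602,-.323,.18)],38.5)
s=grab('side');t=grab('top')
r=lambda f,P:(*(proj(f,P)-18).astype(int),*(proj(f,P)+18).astype(int))
P=W(.056,.014,.04);a=blobs(s,'blue',r(s,P),70,30);b=blobs(t,'blue',r(t,P),70,30);print(proj(s,P),a,proj(t,P),b)
for z in (.042,): print([Binv(plane(s,q[1],z)).round(3) for q in a],[Binv(plane(t,q[1],z)).round(3) for q in b])
for c in('yellow',): print(c,blobs(s,c,(285,230,470,330)),blobs(t,c,(325,170,430,250)))
c1=cv2.resize(s['bgr'][150:235,215:365],(795,450),interpolation=cv2.INTER_CUBIC);cv2.imwrite('pics/bin3.png',c1)"
```

```text
t 20.1 pos [0.6141 0.2099 0.1789] yaw 86.9 q7 -0.13 F [ 1.  -0.6 -0.3] w 0.05
[-532.8   16.7   -2.6] mm [ 0.2 -0.3 48.4] deg  rows>= 13.0
[304.3334695  177.97369137] [(35, array([299.4, 173.7])), (14, array([312.4, 192.2]))] [274.33751476 195.45333784] []
[array([0.052, 0.038]), array([ 0.044, -0.057])] []
yellow [(19, array([417.1, 298.2])), (6, array([396.5, 265. ])), (6, array([397.5, 269. ])), (5, array([438.4, 289.6])), (4, array([441.5, 292.5]))] [(9, array([404.1, 199.1])), (6, array([407.5, 184.2])), (6, array([378.5, 192.2]))]
```

View pics/bin3.png

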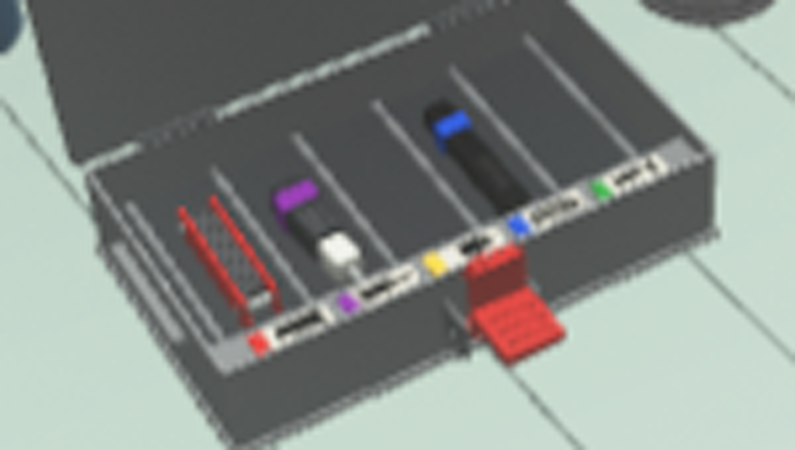

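The picture shows hexset, driver and levers each flat in its slot, aligned. The cassette is left, and it has not moved.

Call:
send_rows --plan "-0.5328 0.0167 0 0 0 48.4 0.05; -0.5328 0.0167 0 0 0 48.4 0.05; -0.5328 0.0167 0 0 0 48.4 0.05; -0.5328 0.0167 0 0 0 48.4 0.05; -0.5328 0.0167 0 0 0 48.4 0.05; -0.5328 0.0167 0 0 0 48.4 0.05; -0.5328 0.0167 0 0 0 48.4 0.05; -0.5328 0.0167 0 0 0 48.4 0.05; -0.5328 0.0167 0 0 0 48.4 0.05; -0.5328 0.0167 0 0 0 48.4 0.05"

```text
clock: 21.03
position: [0.6018, -0.2087, 0.1726]
tool_rot: [-3.14, 0.001, 0.672]
force: [0.5, 0.5, -0.1]
grip_width: 0.0498
finger_force: 0.0
```

```bash
python3 -c "
from h import *
go([(.602,-.323,.09),(.602,-.323,.007)],38.5)
s=grab('side');print(blobs(s,'yellow',(405,285,430,330)))
crop(s,340,230,480,335,5.7,'cas')"
```

```text
t 21.03 pos [ 0.6018 -0.2087  0.1726] yaw 38.5 q7 -0.19 F [ 0.5  0.5 -0.1] w 0.0498
[-71.   89.7  82.6] mm [-0.1  0.1  0. ] deg  rows>= 4.0
[-70.9  89.8 165.6] mm [-0.1  0.1  0. ] deg  rows>= 5.0
[(16, array([417.1, 298.2]))]
```

View pics/cas.png

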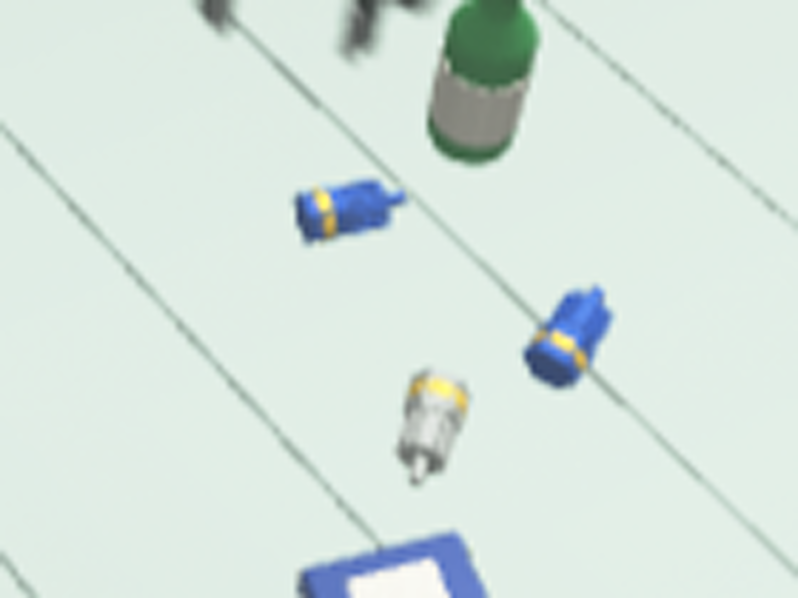

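The cassette (silver, yellow band) is at crop (432,420), its pin tip at (415,480), clear of the blue look-alikes.

```bash
python3 -c "
from h import *
s=grab('side');S=lambda p:np.array(p)/5.7+[340,230]
for z in(.008,.012): print(z,plane(s,S((415,478)),z).round(4))
for z in(.012,.018,.024): print(z,plane(s,S((432,420)),z).round(4))
print('band',plane(s,S((440,388)),.022).round(4),plane(grab('top'),np.array((658,195))/3.9+[235,150],.022).round(4))"
```

```text
0.008 [ 0.5807 -0.3406  0.008 ]
0.012 [ 0.5788 -0.3419  0.012 ]
0.012 [ 0.605  -0.3248  0.012 ]
0.018 [ 0.602  -0.3269  0.018 ]
0.024 [ 0.5989 -0.3289  0.024 ]
band [ 0.6142 -0.3183  0.022 ] [ 0.6106 -0.3147  0.022 ]
```

Call:
send_rows --plan "-0.07 0.09 0.02 0 0 0 0.05; -0.07 0.09 0.02 0 0 0 0.05; -0.07 0.09 0.03 0 0 0 0.05; -0.07 0.09 0.06 0 0 0 0.05; -0.07 0.09 0.09 0 0 0 0.05; -0.07 0.09 0.12 0 0 0 0.05; -0.07 0.09 0.14 0 0 0 0.05; -0.07 0.09 0.155 0 0 0 0.05; -0.07 0.09 0.165 0 0 0 0.05; -0.07 0.09 0.165 0 0 0 0.05"

```text
clock: 22.02
position: [0.6033, -0.3199, 0.0067]
tool_rot: [-3.139, 0.001, 0.673]
force: [0.4, -0.2, -0.3]
grip_width: 0.0502
finger_force: 0.0
```

Call:
send_rows --plan "0 0 0 0 0 0 0.015; 0 0 0 0 0 0 0.015; 0 0 0 0 0 0 0.015; 0 0 0 0 0 0 0.015; 0 0 0 0 0 0 0.015; 0 0 -0.03 0 0 0 0.015; 0 0 -0.07 0 0 0 0.015; 0 0 -0.11 0 0 0 0.015; 0 0 -0.14 0 0 0 0.015; 0 0 -0.14 0 0 0 0.015"

```text
clock: 22.85
position: [0.6061, -0.3228, 0.1562]
tool_rot: [3.134, -0.004, 0.672]
force: [0.5, -0.6, -0.5]
grip_width: 0.0245
finger_force: 59.4
```

```bash
python3 -c "
from h import *
go([W(0,-.11,.145),W(0,.014,.145)],86.9)"
```

```text
t 22.85 pos [ 0.6061 -0.3228  0.1562] yaw 38.5 q7 -0.04 F [ 0.5 -0.6 -0.5] w 0.0245
[ 213.8 -359.2    9.2] mm [  0.5  -0.  -48.4] deg  rows>= 11.0
[ 296.2 -451.9    8.7] mm [  0.5  -0.  -48.4] deg  rows>= 13.0
```

Call:
send_rows --plan "0.018 -0.03 0 0 0 -4 0.015; 0.038 -0.065 0 0 0 -9 0.015; 0.058 -0.098 0 0 0 -14 0.015; 0.078 -0.131 0 0 0 -19 0.015; 0.098 -0.165 0 0 0 -24 0.015; 0.118 -0.198 0 0 0 -29 0.015; 0.138 -0.232 0 0 0 -34 0.015; 0.158 -0.265 0 0 0 -39 0.015; 0.178 -0.299 0 0 0 -44 0.015; 0.19 -0.32 0 0 0 -48.4 0.015"

```text
clock: 23.68
position: [0.5527, 0.0521, 0.1494]
tool_rot: [3.141, -0.002, 1.525]
force: [0.7, 0.9, -0.5]
grip_width: 0.0246
finger_force: 59.4
```

```bash
python3 -c "
from h import *
go([W(0,.014,.145),W(0,.014,.038)],86.9)"
```

```text
t 23.68 pos [0.5527 0.0521 0.1494] yaw 87.4 q7 0.12 F [ 0.7  0.9 -0.5] w 0.0246
[163.1  -3.7   4.7] mm [ 0.  -0.1  0.5] deg  rows>= 4.0
[162.9  -3.7 111.7] mm [ 0.  -0.1  0.5] deg  rows>= 5.0
```

Call:
send_rows --plan "0.04 -0.001 0 0 0 0.5 0.015; 0.08 -0.002 0 0 0 0.5 0.015; 0.12 -0.003 0 0 0 0.5 0.015; 0.15 -0.0037 0 0 0 0.5 0.015; 0.163 -0.0037 0.01 0 0 0.5 0.015; 0.163 -0.0037 0.04 0 0 0.5 0.015; 0.163 -0.0037 0.07 0 0 0.5 0.015; 0.163 -0.0037 0.09 0 0 0.5 0.015; 0.163 -0.0037 0.1 0 0 0.5 0.015; 0.163 -0.0037 0.108 0 0 0.5 0.015"

```text
clock: 24.52
position: [0.5584, 0.2101, 0.0402]
tool_rot: [-3.141, 0.001, 1.508]
force: [0.4, 0.5, -0.4]
grip_width: 0.0246
finger_force: 59.5
```

```bash
python3 -c "
from h import *
go([W(0,.014,.038)],86.9)"
```

```text
t 24.52 pos [0.5584 0.2101 0.0402] yaw 86.4 q7 -0.08 F [ 0.4  0.5 -0.4] w 0.0246
[ 5.  -2.1  2.2] mm [-0.   0.  -0.5] deg  rows>= 1.0
```

Call:
send_rows --plan "0.003 -0.001 0.002 0 0 0 0.015; 0.003 -0.001 0.002 0 0 0 0.015; 0.003 -0.001 0.002 0 0 0 0.037; 0.003 -0.001 0.002 0 0 0 0.037; 0.003 -0.001 0.002 0 0 0 0.037; 0.003 -0.001 0.002 0 0 0 0.037; 0.003 -0.001 -0.02 0 0 0 0.037; 0.003 -0.001 -0.05 0 0 0 0.037; 0.003 -0.001 -0.09 0 0 0 0.037; 0.003 -0.001 -0.13 0 0 0 0.037"

```text
clock: 25.35
position: [0.5571, 0.2133, 0.1722]
tool_rot: [-3.141, 0.001, 1.508]
force: [0.3, 0.3, 0.2]
grip_width: 0.0372
finger_force: 0.0
```

Call:
send_rows --plan "0 0 -0.04 0 0 0 0; 0 0 -0.08 0 0 0 0; 0 0 -0.12 0 0 0 0; 0 0 -0.15 0 0 0 0; -0.1 0 -0.15 0 0 0 0; -0.2 0 -0.15 0 0 0 0; -0.2 0 -0.15 0 0 0 0; -0.2 0 -0.15 0 0 0 0; -0.2 0 -0.15 0 0 0 0; -0.2 0 -0.15 0 0 0 0"

```text
clock: 26.18
position: [0.5442, 0.0068, 0.3219]
tool_rot: [3.14, 0.001, 1.5]
force: [0.4, 0.1, 0.1]
grip_width: 0.0001
finger_force: 0.0
```

```bash
python3 -c "
from h import *
go([])
s=grab('side');t=grab('top')
c1=cv2.resize(s['bgr'][145:235,215:365],(750,450),interpolation=cv2.INTER_CUBIC);cv2.imwrite('pics/bin4.png',c1)"
```

```text
t 26.18 pos [0.5442 0.0068 0.3219] yaw 86.0 q7 0.07 F [0.4 0.1 0.1] w 0.0001
```

View pics/bin4.png

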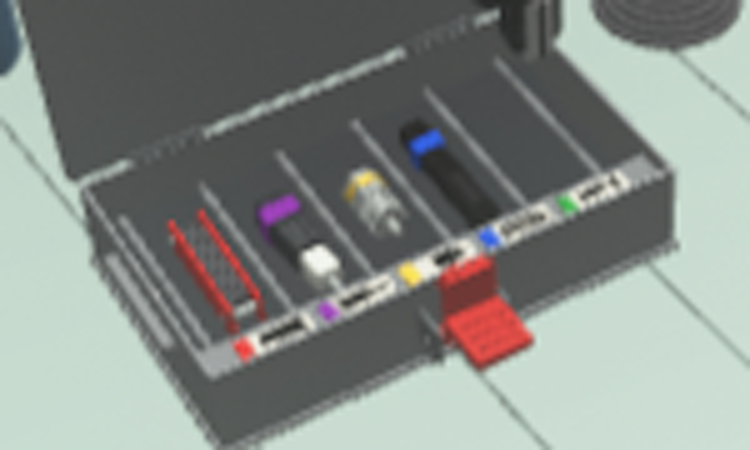

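All four tools lie flat in their own slots: red, purple, yellow and blue match their cards. Now behind the lid.

```bash
python3 -c "
from h import *
go([W(0,.19,.335),W(0,.19,.235)],86.9)
s=grab('side')
for th in (1.5,1.6,1.7,1.75): print(th,proj(s,lidpt(th,-.166,.195,0)),proj(s,lidpt(th,.166,.195,0)))
v=s['bgr'][70:200,205:225].mean(2)
crop(s,190,60,350,180,5,'lidop')"
```

```text
t 26.28 pos [0.545  0.0128 0.3213] yaw 86.3 q7 0.06 F [-0.6  0.7  0.7] w 0.0001
[378.7  -3.6 -13.5] mm [ 0.  -0.  -0.6] deg  rows>= 10.0
[378.6  -3.6  86.5] mm [ 0.  -0.  -0.6] deg  rows>= 10.0
1.5 [218.83436798 134.1575618 ] [320.94643315  96.8045806 ]
1.6 [216.0961723  130.36222033] [317.60803534  93.64582259]
1.7 [213.55216541 127.20076231] [314.35313204  91.09307811]
1.75 [212.36173463 125.86520304] [312.7694143  90.0494264]
```

View pics/lidop.png

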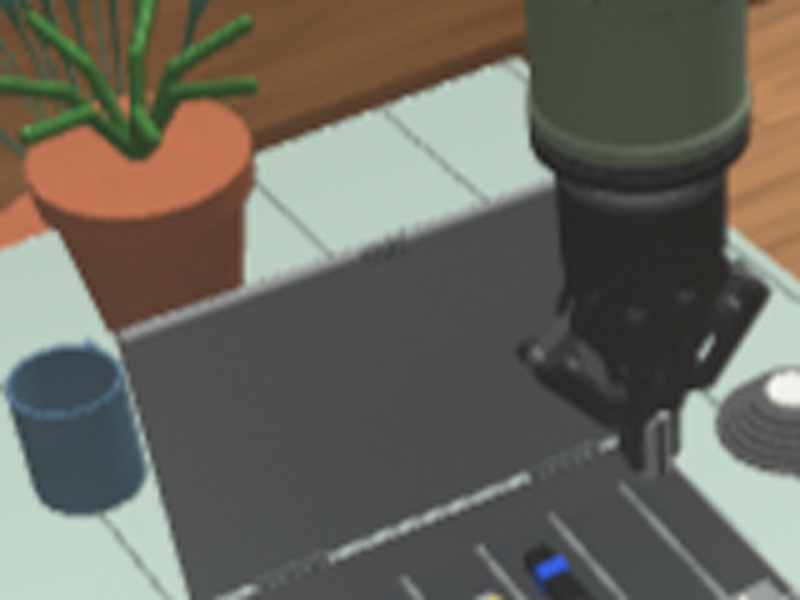

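The inner corner of the open lid at crop (120,338) gives about 1.69 rad. Go over it.

Call:
send_rows --plan "0.02 0 -0.02 0 0 -0.6 0; 0.06 0 -0.025 0 0 -0.6 0; 0.1 -0.001 -0.025 0 0 -0.6 0; 0.14 -0.001 -0.025 0 0 -0.6 0; 0.18 -0.002 -0.025 0 0 -0.6 0; 0.22 -0.002 -0.025 0 0 -0.6 0; 0.26 -0.003 -0.025 0 0 -0.6 0; 0.3 -0.003 -0.025 0 0 -0.6 0; 0.34 -0.0036 -0.025 0 0 -0.6 0; 0.3787 -0.0036 -0.025 0 0 -0.6 0"

```text
clock: 27.17
position: [0.5636, 0.3963, 0.3455]
tool_rot: [-3.141, -0.0, 1.522]
force: [0.9, 0.1, 0.9]
grip_width: 0.0003
finger_force: 0.0
```

```bash
python3 -c "
from h import *
print(Binv(observe()['position']))
go([W(0,.19,.235)],86.9)"
```

```text
[-0.00272515  0.19525978]
t 27.17 pos [0.5636 0.3963 0.3455] yaw 87.2 q7 -0.49 F [0.9 0.1 0.9] w 0.0003
[ -5.3   2.8 110.5] mm [-0.  -0.   0.3] deg  rows>= 3.0
```

Call:
send_rows --plan "-0.005 0.003 0.035 0 0 0.3 0; -0.005 0.003 0.07 0 0 0.3 0; -0.005 0.003 0.1 0 0 0.3 0; -0.005 0.003 0.11 0 0 0.3 0; -0.005 0.003 0.11 0 0 0.3 0; -0.005 0.003 0.11 0 0 0.3 0"

```text
clock: 27.67
position: [0.5679, 0.388, 0.2369]
tool_rot: [3.141, -0.0, 1.514]
force: [-0.4, -0.6, 1.2]
grip_width: 0.0004
finger_force: 0.0
```

```bash
python3 -c "
from h import *
go([lidpt(t,0,.17,.012)+np.r_[ey*.014*np.sin(t),0] for t in np.arange(1.65,.5,-.1)],86.9)"
```

```text
t 27.67 pos [0.5679 0.388  0.2369] yaw 86.8 q7 -0.44 F [-0.4 -0.6  1.2] w 0.0004
[-52.8  -1.9  -7.2] mm [ 0.  -0.  -0.1] deg  rows>= 2.0
[-69.7  -1.8  -8.9] mm [ 0.  -0.  -0.1] deg  rows>= 2.0
[-86.9  -1.8  -8.9] mm [ 0.  -0.  -0.1] deg  rows>= 3.0
[-104.1   -1.8   -7.2] mm [ 0.  -0.  -0.1] deg  rows>= 3.0
[-121.1   -1.7   -3.8] mm [ 0.  -0.  -0.1] deg  rows>= 3.0
[-137.9   -1.7    1.2] mm [ 0.  -0.  -0.1] deg  rows>= 4.0
[-154.2   -1.7    7.9] mm [ 0.  -0.  -0.1] deg  rows>= 4.0
[-169.9   -1.6   16. ] mm [ 0.  -0.  -0.1] deg  rows>= 5.0
[-184.9   -1.6   25.7] mm [ 0.  -0.  -0.1] deg  rows>= 5.0
[-198.9   -1.6   36.6] mm [ 0.  -0.  -0.1] deg  rows>= 5.0
[-211.8   -1.5   48.9] mm [ 0.  -0.  -0.1] deg  rows>= 6.0
[-223.6   -1.5   62.2] mm [ 0.  -0.  -0.1] deg  rows>= 6.0
```

Call:
send_rows --plan "-0.025 -0.002 -0.007 0 0 0 0; -0.05 -0.002 -0.007 0 0 0 0; -0.07 -0.002 -0.009 0 0 0 0; -0.087 -0.002 -0.009 0 0 0 0; -0.104 -0.002 -0.007 0 0 0 0; -0.121 -0.002 -0.004 0 0 0 0; -0.138 -0.002 0.001 0 0 0 0; -0.154 -0.002 0.008 0 0 0 0; -0.17 -0.002 0.016 0 0 0 0; -0.185 -0.002 0.026 0 0 0 0"

```text
clock: 28.5
position: [0.5565, 0.2026, 0.2124]
tool_rot: [3.138, -0.003, 1.514]
force: [0.8, 1.8, 0.4]
grip_width: 0.0001
finger_force: 0.8
```

```bash
python3 -c "
from h import *
go([lidpt(t,0,.17,.012)+np.r_[ey*.014*np.sin(t),0] for t in np.arange(.85,-.06,-.1)],86.9)"
```

```text
t 28.5 pos [0.5565 0.2026 0.2124] yaw 86.7 q7 -0.18 F [0.8 1.8 0.4] w 0.0001
[ 0.9 -0.6  1.2] mm [ 0.2 -0.2 -0.2] deg  rows>= 1.0
[-13.2  -0.6  12.2] mm [ 0.2 -0.2 -0.2] deg  rows>= 1.0
[-26.1  -0.6  24.3] mm [ 0.2 -0.2 -0.2] deg  rows>= 1.0
[-37.9  -0.6  37.7] mm [ 0.2 -0.2 -0.2] deg  rows>= 2.0
[-48.4  -0.6  52. ] mm [ 0.2 -0.2 -0.2] deg  rows>= 2.0
[-57.5  -0.7  67.1] mm [ 0.2 -0.2 -0.2] deg  rows>= 3.0
[-65.   -0.7  83. ] mm [ 0.2 -0.2 -0.2] deg  rows>= 3.0
[-71.   -0.7  99.4] mm [ 0.2 -0.2 -0.2] deg  rows>= 3.0
[-75.3  -0.8 116.1] mm [ 0.2 -0.2 -0.2] deg  rows>= 4.0
[-78.   -0.8 133.1] mm [ 0.2 -0.2 -0.2] deg  rows>= 4.0
```

Call:
send_rows --plan "-0.013 0 0.012 0 0 0 0; -0.026 0 0.024 0 0 0 0; -0.038 0 0.038 0 0 0 0; -0.048 0 0.052 0 0 0 0; -0.0575 0 0.067 0 0 0 0; -0.065 0 0.083 0 0 0 0; -0.071 0 0.099 0 0 0 0; -0.075 0 0.111 0 0 0 0; -0.075 0 0.111 0 0 0 0"

```text
clock: 29.25
position: [0.5519, 0.1276, 0.0991]
tool_rot: [3.141, -0.001, 1.513]
force: [-0.2, -0.6, -0.0]
grip_width: -0.0001
finger_force: 0.2
```

```bash
python3 -c "
from h import *
print(Binv(observe()['position']))
go([W(0,-.075,.0875),W(0,-.075,.083)],86.9)"
```

```text
[ 0.00010886 -0.07372776]
t 29.25 pos [0.5519 0.1276 0.0991] yaw 86.7 q7 0.02 F [-0.2 -0.6 -0. ] w -0.0001
[-1.3 -0.1 11.6] mm [ 0.1 -0.1 -0.2] deg  rows>= 1.0
[-1.3 -0.1 16.1] mm [ 0.1 -0.1 -0.2] deg  rows>= 1.0
```

Call:
send_rows --plan "0 0 0.004 0 0 0 0; 0 0 0.007 0 0 0 0; 0 0 0.01 0 0 0 0; 0 0 0.012 0 0 0 0; 0 0 0.014 0 0 0 0; 0 0 0.015 0 0 0 0; 0 0 0.016 0 0 0 0; 0 0 0.016 0 0 0 0"

```text
clock: 29.92
position: [0.5523, 0.1281, 0.085]
tool_rot: [3.139, -0.002, 1.513]
force: [-7.1, -2.0, 32.8]
grip_width: 0.0003
finger_force: 16.1
```

Pressed down firmly, past the closed height. Lift off and look.

Call:
send_rows --plan "0 0 -0.01 0 0 0 0; 0 0 -0.05 0 0 0 0; 0 0 -0.09 0 0 0 0; 0 0 -0.13 0 0 0 0; 0 0 -0.17 0 0 0 0; -0.04 0 -0.19 0 0 0 0; -0.1 0 -0.19 0 0 0 0; -0.14 -0.1 -0.19 0 0 0 0; -0.14 -0.15 -0.19 0 0 0 0; -0.14 -0.15 -0.19 0 0 0 0"

```text
clock: 30.75
position: [0.428, 0.0055, 0.2726]
tool_rot: [-3.141, -0.0, 1.512]
force: [-0.4, -0.1, 1.4]
grip_width: 0.0
finger_force: 0.0
```

```bash
python3 -c "
from h import *
go([]);s=grab('side');t=grab('top')
c=np.array([proj(s,lidpt(0,a,r,.012)) for a in(-.166,.166) for r in (0,.195)]).round(1);print(c)
a=cv2.resize(s['bgr'][130:330,215:455],(600,500),interpolation=cv2.INTER_CUBIC);b=cv2.resize(t['bgr'][150:260,235:315],(200,275))
o=np.zeros((500,800,3),np.uint8);o[:,:600]=a;o[:275,600:]=b;cv2.imwrite('pics/end.png',o)"
```

```text
t 30.75 pos [0.428  0.0055 0.2726] yaw 86.6 q7 -0.04 F [-0.4 -0.1  1.4] w 0.0
[[228.3 178.6]
 [256.  219. ]
 [319.9 141.3]
 [352.8 175.1]]
```

View pics/end.png

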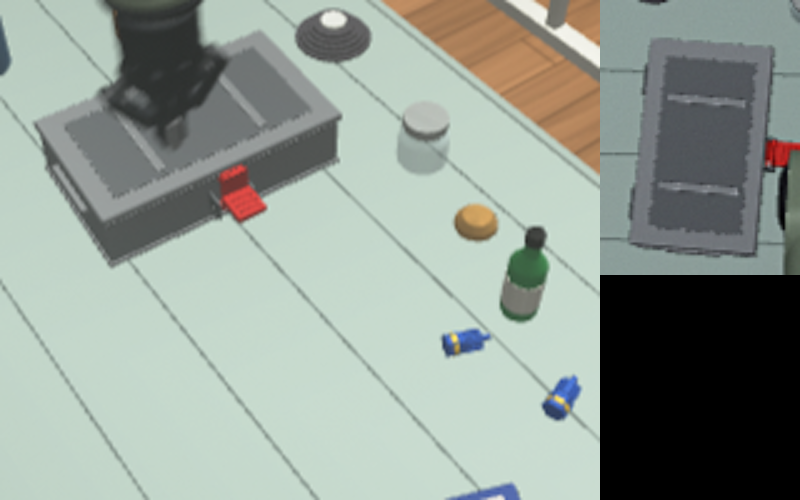

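The lid is shut again: its free corner at (256,217) matches the start, and the button is at rest. Nothing else has moved.

```bash
python3 -c "
from workcell import bot
print(bot.job_done())"
```

```text
the job is handed in; nothing more can be done
None
```

I put all four tools that were out (hexset, driver, cassette and levers; no breaker) in their labelled slots, pressed the lid shut, and handed the job in; the hand-in returned no verdict.

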